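# Pack the gear hob and latch its case

## Task

Someone has stood the control panel in the end of the open hob case: take it out and lean it, bottom edge on the bench, squarely and at a steep but safe slant against the upright face of the angle plate. Then lay the hob gently in the two vee rests inside the case, swing the lid over and press its free edge down past the spring catch until it clicks shut. Leave the other parts on the bench where they are.

Things in the scene. Friction and masses are not known exactly. Their poses are not given: they have to be found in the camera images.
- case: Heavy green steel case, open top, 130 (x) by 210 (y) by 60 mm, walls and floor 4 mm; does not move. Origin under its centre, z up, +x to the hinge side, catch on the -x side. Inside are two wooden vee rests at y = -66 and +66 mm (14 mm thick, 50 mm in x, tops 39 mm high, mouth 34 mm); a hob lying in both has its axis along y at x = 0, 34 mm above the case's underside. 118 mm free between rests.
- lid (a joint): Lid hinge, rad: 0 shut, grows as it opens, 1.85 = stop, leaning back. Lid plate: 130 mm from hinge to free edge, 210 mm wide, 8 mm thick, 0.25 kg. The hinge is stiff (about 2 N at the free edge), so the lid stays where it is left.
- lid_hinge (a point): Middle of the hinge axis, on the case's far rim (case frame x = +65, y = 0, z = 60 mm); axes as the case's, the hinge runs along y. The shut lid lies 60 to 68 mm above the case's underside; open, it stands up from here.
- lid_edge (a point): Middle of the lid's free edge, on its outer (top, when shut) surface; moves with the lid. A steel striker 30 mm wide juts 6 mm from the edge here.
- catch (a joint): Spring clip 30 mm wide, middle of the case's -x wall, rad: 0 at rest, grows as its top is pushed outward. Its sloping nose rises 23 mm above the shut lid and overlaps the lid's striker by 4 mm. The lid meets it at about 0.1 rad; 12 to 16 N on the lid near its free edge forces the clip out (0.08) until it snaps back to 0 over the shut lid and holds it. Press 20 to 40 mm in from the free edge.
- panel: Grey metal control panel, 100 (x) by 5 (y) by 170 mm (z), 0.35 kg. Origin mid bottom edge, z up the panel, -y out of its front. A black selector and two green buttons stand up to 16 mm proud of the front, 42 to 96 mm up; the top 70 mm is bare, to be pinched across the thickness. Starts standing on the case floor in its +y end, leaning 0.36 rad outward (top to +y of the case) over the end wall.
- angle_plate: Dark cast iron angle plate, heavy, does not move. Its upright face, 150 mm wide (x) and 110 mm tall, looks to its own -y; origin at the foot of the face, mid-width, on the bench, z up. The rest lies behind the face, up to y = +100 mm. The panel's top stands clear above it.
- hob: Gear hob: steel cutter 40 mm across and 50 mm long in the middle of a 16 mm shaft 170 mm long, about 0.6 kg, balanced about its middle. Origin on the axis at the middle, axis along its x. Either way round will do in the case. Starts level in the wooden vee rest.
- vee_rest: Wooden stand, base 60 (x) by 150 (y) by 10 mm, with two vees at y = -50 and +50 mm (14 mm thick, tops 50 mm high); origin under its centre. The hob starts in it, axis along y, 45 mm above the bench. Does not move.
- parts_tray: Cream open steel tray, 90 by 150 by 45 mm, with small parts in it; origin under its centre. To be left alone.
- gear: Spur gear, 94 mm across, 22 mm high with its hub; origin under its centre. To be left alone.
- steel_bar: Dark steel bar, 260 by 45 by 22 mm; origin under its centre. To be left alone.
- clamp_block: Cream painted split block, 42 by 85 by 40 mm; origin under its centre. To be left alone.
- drill_chuck: Dark drill chuck standing on its back, 44 mm across, 66 mm high; origin under its centre. To be left alone.
- flange_tube: Steel tube 32 mm across and 115 mm long with a cream flange plate, lying on the bench; origin under the flange. To be left alone.
Mind the look-alikes: they are no part of the job. What is shaped like the angle_plate but pink is not meant.

How it is judged:
On the way, in this order (a step that is already met when the one before it is completed fails the run):
1. the panel leans on the angle plate, bottom edge on the bench, and is let go (height (world z) of panel below 0.008 m and angle between panel's own z axis and vertical between 0.1 and 0.5 rad and angle between panel's own x axis and vertical between 1.471 and 1.671 rad and angle between the y axis of panel and the y axis of angle_plate, either way round below 0.65 rad and contact force between panel and angle_plate above 0.05 N and linear speed of panel below 0.03 m/s and contact force between the fingers and panel below 0.1 N), for 0.3 s.
2. the hob lies in both vee rests in the case and is let go (x of hob in the frame of case between -0.006 and 0.006 m and y of hob in the frame of case between -0.025 and 0.025 m and z of hob in the frame of case between 0.03 and 0.038 m and angle between the x axis of hob and the y axis of case, either way round below 0.08 rad and linear speed of hob below 0.03 m/s and contact force between the fingers and hob below 0.1 N), for 0.3 s.
3. the lid is down and the catch has sprung back over it (value of joint lid below 0.03 rad and value of joint catch below 0.02 rad), for 0.2 s.
At the end, for the whole second after the job is handed in: Panel at rest: bottom edge on bench, slanted 0.1 to 0.5 rad, level, leaning squarely on the angle plate's face. Hob at rest in both vee rests (axis within 6 mm sideways, 4 mm in height, 0.08 rad). Lid below 0.03 rad, catch back below 0.02 rad. Other parts not shifted over 40 mm (all of step 3 and height (world z) of panel below 0.008 m and angle between panel's own z axis and vertical between 0.1 and 0.5 rad and angle between panel's own x axis and vertical between 1.471 and 1.671 rad and angle between the y axis of panel and the y axis of angle_plate, either way round below 0.65 rad and contact force between panel and angle_plate above 0.05 N and linear speed of each of panel, hob below 0.03 m/s and x of hob in the frame of case between -0.006 and 0.006 m and y of hob in the frame of case between -0.025 and 0.025 m and z of hob in the frame of case between 0.03 and 0.038 m and angle between the x axis of hob and the y axis of case, either way round below 0.08 rad); the robot touches nothing.
It fails at once if another part on the bench is shifted by more than 40 mm (distance of any of parts_tray, gear, steel_bar, clamp_block, drill_chuck, flange_tube from where it was at the start of the episode above 0.04 m).
It fails at once if the hob is dropped or banged against the case (more than 60 N) (contact force between hob and case above 60 N).
It also fails if it takes over 72 s, if anything falls off the work surface, if the arm or the gripper's body presses on something with over 40 N, if the wrist force passes 120 N, or if a joint passes its speed limit or range.

## Robot

A 6-joint arm with a two-finger parallel gripper is mounted at the origin on the work surface. World frame = base frame: x ahead of the robot, y to its left, z up, the work surface at z = 0. Lengths are in m, angles in rad, forces in N, time in s.
With the tool pointing down it reaches from about 0.3 to 0.95 m from the base axis. Payload 3.1 kg.
Tool frame: the origin (TCP) lies on the centre line of the jaws, within the pads' length; the fingertips stand 14 mm ahead of it and the grasp point (between the pads) lies 5 mm behind it; y points along the fingers, x is the direction in which the jaws open and shut, and the axes are right-handed (so a half turn about y gives the same grasp; the last joint's range is limited). The gripper opens to 85 mm and grips with 20 to 120 N. Pads are 22 mm wide; open, the fingers measure 114 mm over their backs; the gripper's body (76 mm by 85 mm) begins 54 mm behind the grasp point. The pads swing forward as they close: fully open they stand 13 mm farther back than shut.
Start: joints at [1.24, 0.308, 1.634, -0, 1.2, -0.07], TCP at [0.161, 0.604, 0.245] pointing down, gripper open.
Joint ranges: [-3.06, 3.06], [-0.79, 1.96], [0.05, 2.63], [-1.19, 4.34], [0.05, 2.64], [-2.94, 2.94]. Speed limits (rad/s): [2.79, 2.79, 3.14, 3.14, 3.14, 3.14].

## Interface

Orientations are given as a unit quaternion [w, x, y, z].
In Python, from bench import env, read_camera gives the robot as it stands.
- The arm moves only by the tool servo_tool, never from a script. Its argument "deltas" is a list of rows, each an object of numbers: "jaw": the finger opening in mm, from 0 to 85.4; "tx", "ty", "tz": the shift along the tool's x, y, z in mm; "rx", "ry", "rz": the turn, a rotation vector about the tool's x, y, z in degrees. A call has 1 to 10 rows; each row shifts and turns the commanded pose from where the row before left it, along the tool's axes as they then stand; what a row does not reach is not made up. A row lasts 1/12 s, in which the tool goes at most 41.7 mm and 7.16 degrees, less where a joint would pass 70% of its speed; a pose out of reach is approached as far as the arm can. A call is refused whole if a number of a shift passes 41.7 or a number of a turn 7.16, either way. A call with a gripper value outside its range is refused whole. The fingers move at their own pace and stop on an object; "squeeze" is the grip in N (left out, the last holds). Time passes only in rows, so rows that do not move let the fingers close. It gives the time, the measured TCP pose, the force and the opening at its end, in the units of the state.
- env.read_state(): the state, without advancing time (a new reading comes with each control period).
- read_camera(name): name is "side" or "top" or "wrist"; returns a dict with "img" (420x560x3 uint8, red, green, blue), "range_z" (420x560 float32, m along the optical axis (not along the pixel's ray), 0 where there is no reading), "intrinsics" (3x3 intrinsics, pixels), "dist" ([k1, k2, p1, p2, k3] as OpenCV has them; the pictures are not rectified), "camera_from_world" (4x4, takes a point from world to camera coordinates). Camera axes: x right, y down, z forward; pixel columns grow to the right and rows downward; lengths in m; the calibration is good to about 2 mm. A picture is of the moment at which its call begins.
- env.close_job(): hands the job in, once; it reports no verdict.
The state is a dict: "time": time; "q": joint angles; "dq": joint speeds; "joint_efforts": joint torques, N m; "eef_pos": TCP position; "tool_rot": TCP orientation; "contact_force": force on the tool from outside, world axes, zero at the start; "ft_torque": the same for the moment, N m; "gripper_width": finger opening in m.
Only numpy, scipy, OpenCV 4.12 (cv2) and the standard library are available. Lean on these libraries where they do the work, as an engineer would, in place of code of your own. Each camera call takes 0.05 s, during which the arm holds its last target. There are 200 camera calls.

## Working session

There is one attempt and no reset: what is moved stays moved. The work goes in short steps, Python scripts to look and compute and a tool call to move; the robot and the scene stay as the last step left them, time stands still between calls to the robot, and variables do not carry over. Pictures are saved under pics/ and viewed, about 8 in all and at most 12, crops included, and the job is handed in when it is done.

Besides the shell and the picture viewer there is one more tool, called in YAML: its name, and indented under it one key for each argument. servo_tool: Moves the arm, as the interface text tells. Its arguments: {"type":"object","properties":{"deltas":{"type":"array","items":{"type":"object","properties":{"jaw":{"type":"number"},"tx":{"type":"number"},"ty":{"type":"number"},"tz":{"type":"number"},"rx":{"type":"number"},"ry":{"type":"number"},"rz":{"type":"number"}}}},"squeeze":{"type":"number"}},"required":["deltas"]}

```bash
ls; mkdir -p pics
cat > h.py <<'E'
import numpy as np, cv2
from bench import env, read_camera
from scipy.spatial.transform import Rotation as R
def cam(name):
    c=read_camera(name); return c
def world(c):
    h,w=c["range_z"].shape
    u,v=np.meshgrid(np.arange(w),np.arange(h))
    p=cv2.undistortPoints(np.stack([u,v],-1).reshape(-1,1,2).astype(np.float64),c["intrinsics"],np.array(c["dist"])).reshape(h,w,2)
    z=c["range_z"]; P=np.dstack([p[...,0]*z,p[...,1]*z,z])
    T=np.linalg.inv(np.array(c["camera_from_world"]))
    W=P@T[:3,:3].T+T[:3,3]; W[z==0]=np.nan
    return W
def save(c,n): cv2.imwrite(f"pics/{n}.png",c["img"][:,:,::-1])
def st():
    s=env.read_state(); r=s["tool_rot"]; M=R.from_quat([r[1],r[2],r[3],r[0]]).as_matrix()
    return s,np.array(s["eef_pos"]),M
E
python3 - <<'E'
from h import *
for n in ["top","side"]:
    c=cam(n); np.savez(f"{n}0.npz",W=world(c),**c); save(c,n+"0")
    T=np.linalg.inv(c["camera_from_world"]);print(n,T[:3,3],T[:3,2])
s,p,M=st();print(s);print(M)
E
```

```text
pics
top [0.29539742 0.06424196 1.45690264] [ 0.16317892 -0.02131067 -0.98636631]
side [0.82568001 1.06613016 0.87869419] [-0.22441203 -0.76587233 -0.60256021]
{'time': 0.1, 'q': array([ 1.24027932e+00,  3.08960797e-01,  1.63507485e+00, -8.15582379e-06,
        1.19967726e+00, -6.97337195e-02]), 'dq': array([ 1.15702912e-03, -2.86729602e-03, -2.55629162e-03,  1.61295902e-05,
        6.59708186e-04,  8.47929977e-04]), 'joint_efforts': array([-1.90927640e-04, -4.16405046e+01, -2.77642912e+01, -2.02911142e-04,
        4.06708408e-03,  3.26503846e-05]), 'eef_pos': array([0.16096313, 0.60317189, 0.24412775]), 'tool_rot': array([-0.56034946,  0.56118216,  0.4301215 , -0.43136825]), 'contact_force': array([ 0.20459394, -0.66992564, -0.27902107]), 'ft_torque': array([0.01454927, 0.05560435, 0.02263493]), 'gripper_width': 0.08488304916579797}
[[ 2.57833852e-01 -6.80900180e-04 -9.66189030e-01]
 [ 9.66186953e-01 -2.00795803e-03  2.57834713e-01]
 [-2.11562672e-03 -9.99997752e-01  1.40157317e-04]]
```

View pics/top0.png

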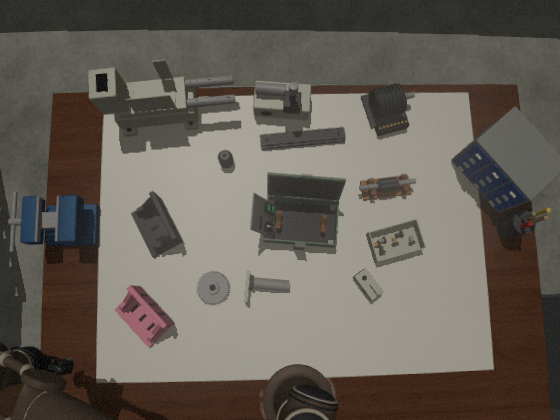

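View pics/side0.png

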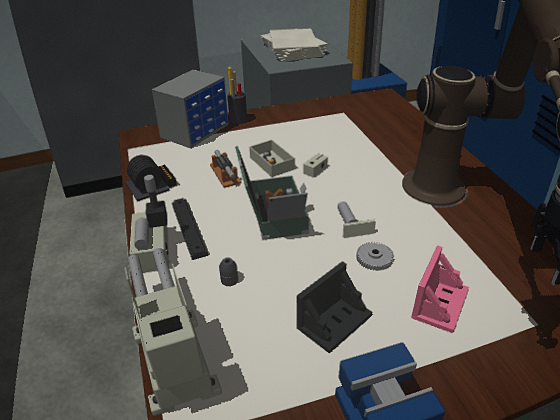

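The top view shows the case at (300,220) with its lid up towards +x, the panel at its left end (265,215), the hob in its rest at (388,187), and the dark angle plate at (157,225). In the side view the angle plate is at (335,305), its face towards the left/far side. The pink look-alike is apart.

```bash
cat > m.py <<'E'
from h import *
d=np.load("top0.npz");W=d["W"];I=d["img"].astype(int)
def reg(r0,r1,c0,c1): return W[r0:r1,c0:c1].reshape(-1,3),I[r0:r1,c0:c1].reshape(-1,3)
print("bench z",np.nanmedian(W[300:370,120:180,2]))
def rect(P,name):
    P=P[np.isfinite(P).all(1)]
    r=cv2.minAreaRect((P[:,:2]*1000).astype(np.float32)); print(name,len(P),np.round(r[0],1),np.round(r[1],1),round(r[2],1)," z",np.round(P[:,2].min(),3),np.round(P[:,2].max(),3))
# case rim
P,c=reg(165,255,240,350); rect(P[(P[:,2]>.052)&(P[:,2]<.068)],"rim");
for lo,hi in[(.1,.12),(.12,.14),(.14,.16),(.16,.18),(.18,.21)]: rect(P[(P[:,2]>lo)&(P[:,2]<hi)],f"lid/panel {lo}")
P,c=reg(185,260,120,190); m=P[:,2]>.095; rect(P[m],"plate top"); rect(P[P[:,2]>.012],"plate all"); rect(P[(P[:,2]>.01)&(P[:,2]<.03)],"plate foot")
P,c=reg(165,208,350,425); rect(P[(P[:,2]>.02)],"hob+rest"); rect(P[(P[:,2]>.058)],"hob top");rect(P[(P[:,2]>.045)],"hob+shaft")
a=I[165:255,240:350]; 
z=(W[185:260:5,120:190:5,2]*1000); print(np.nan_to_num(z).astype(int))
z=(W[165:255:5,245:350:5,2]*1000); print(np.nan_to_num(z).astype(int))
E
python3 m.py
```

```text
bench z 0.00346728325188983
rim 457 [505.8 -23.2] [211.  146.8] 83.7  z 0.052 0.068
lid/panel 0.1 354 [571.3   2.8] [106.7 257.5] 24.1  z 0.1 0.12
lid/panel 0.12 349 [574.9   7.8] [108.2 265.5] 24.4  z 0.12 0.14
lid/panel 0.14 392 [575.8  10.9] [108.9 280.1] 23.7  z 0.14 0.16
lid/panel 0.16 348 [580.1  11.3] [108.2 279.5] 24.4  z 0.16 0.18
lid/panel 0.18 311 [607.  -33.9] [209.2  14.1] 84.1  z 0.18 0.198
plate top 340 [525.2 369.5] [151.   27.2] 26.7  z 0.095 0.118
plate all 1610 [492.5 432.9] [152.4 169.9] 26.7  z 0.012 0.118
plate foot 988 [523.6 419.5] [206.7 183.9] 2.8  z 0.01 0.03
hob+rest 634 [ 612.6 -284.5] [ 51.3 170.9] 7.0  z 0.02 0.072
hob top 183 [ 613.8 -290.4] [ 33.5 136.4] 10.2  z 0.058 0.072
hob+shaft 537 [ 613.  -284.4] [ 49.9 170.9] 6.7  z 0.045 0.072
[[  1   0   4   0   3   3   4   5  -1   3   2   0   0   1]
 [  4   1   2   2   2   0  -2   2  -2   0   3   0   0  -6]
 [  5  -1   5   0  -2   0 110 107  -1   6  -3   1   5   3]
 [ -5   4  -6  -3  -2   0  93 115  58   1   5   6   2   5]
 [  0  -1   0   2   0  71  63 112 109   9   3   1   5   1]
 [  1   0  -1  14  59  42 
[... 1467 characters left out ...]
1 116  80  46   0  32   9   1   4   4   2  10   2   2  43   2
   24  -2  -2]
 [  4   4 145 115  77  42   1  22   5   4   3  10   4   0   0  16  36   8
   37   5   1]
 [  1 168 144 108  81  84   7   6   6   6   7   2   4   7   3  26   2   2
   37  -3   2]
 [  2   2 135 107  84  82   1   3   7  10   1   8   8   9   6  35   3   7
   52   1   0]
 [  3  -9   0  -1  19  31   4   4   6   2   5   0   0   8   7   6   4   3
   53  -3   2]
 [ -2  -1   2  -2  42  51  57  63  60  59   7   8   4   8   2  10   0  16
   63   1   2]
 [  1   0   0   6   5   4   3   0   4   1  87  89  22   4  12  31  39  47
   62   2   8]
 [  0   1   6   5  -2  -1   6   3   3   0   0   1   1  -2   6   0  -4  -2
    0   0   0]]
```

```bash
cat > m2.py <<'E'
from h import *
d=np.load("top0.npz");W=d["W"]
def reg(r0,r1,c0,c1):
    P=W[r0:r1,c0:c1].reshape(-1,3); return P[np.isfinite(P).all(1)]
def fr(P,o,deg):
    a=np.radians(deg);ex=np.array([np.cos(a),np.sin(a)]);ey=np.array([-ex[1],ex[0]])
    q=P[:,:2]-o; return np.c_[q@ex,q@ey,P[:,2]]*1000
pc=lambda v:np.round(np.percentile(v,[2,10,50,90,98]),1)
B=reg(150,370,110,480);B=B[abs(B[:,2])<.012];A=np.c_[B[:,:2],np.ones(len(B))];print("bench plane",np.linalg.lstsq(A,B[:,2],rcond=None)[0],len(B))
Q=fr(reg(150,262,235,355),np.array([.5058,-.0232]),-6.2)
# near wall rim
m=(Q[:,2]>53)&(Q[:,2]<66)&(Q[:,0]<-30)&(abs(Q[:,1])>25)&(abs(Q[:,1])<95);print("near rim x",pc(Q[m,0]),m.sum()); f=np.polyfit(Q[m,1],Q[m,0],1);print("tilt deg",np.degrees(np.arctan(f[0])),f[1])
m=(Q[:,2]>30)&(Q[:,2]<66)&(Q[:,1]<-80)&(Q[:,0]<55);print("-y wall y",pc(Q[m,1]),m.sum(),"z",pc(Q[m,2]))
m=(Q[:,2]>53)&(Q[:,2]<66)&(Q[:,1]>80)&(Q[:,0]<55);print("+y wall y",pc(Q[m,1]),m.sum())
m=(Q[:,2]>150)&(Q[:,0]>20);L=Q[m];f=np.polyfit(L[:,1],L[:,0],1);print("lid tilt",np.degrees(np.arctan(f[0])),"y",pc(L[:,1]),"xmax",pc(L[L[:,2]>180,0]))
m=(Q[:,2]>75)&(Q[:,0]>20)&(Q[:,2]<178);print("lid x(z)",np.polyfit(Q[m,2],Q[m,0],1))
m=(Q[:,2]>75)&(Q[:,0]<-40);print("catch",Q[m].mean(0),m.sum())
m=(Q[:,1]>80)&(Q[:,2]>65)&(Q[:,0]<58);Pn=Q[m]
for lo in range(70,175,15):
    k=(Pn[:,2]>=lo)&(Pn[:,2]<lo+15);print("panel",lo,"y",pc(Pn[k,1]) if k.any() else 0,"x",pc(Pn[k,0]) if k.any() else 0,k.sum())
k=Pn[:,2]>115
A=np.c_[Pn[k][:,[0,2]],np.ones(k.sum())];print("panel y=a x+b z+c",np.linalg.lstsq(A,Pn[k,1],rcond=None)[0])
# plate
Q=fr(reg(180,265,115,195),np.array([.5252,.3695]),26.7)
m=Q[:,2]>103;print("plate top x",pc(Q[m,0]),"y",pc(Q[m,1]),"z",pc(Q[m,2])); f=np.polyfit(Q[m,0],Q[m,1],1);print(np.degrees(np.arctan(f[0])))
m=(Q[:,2]>20)&(Q[:,2]<95)&(Q[:,1]<0);print("face",m.sum(),np.c_[Q[m]][::6].astype(int).tolist())
m=(Q[:,2]>8)&(Q[:,1]>15);print("foot ymax",pc(Q[m,1]),"x",pc(Q[m,0]))
# hob
Q=fr(reg(160,212,345,430),np.array([.613,-.2845]),7)
m=(Q[:,2]>58);print("hob cutter x",pc(Q[m,0]),"y",pc(Q[m,1]),"z",pc(Q[m,2]))
m=(Q[:,2]>46)&(abs(Q[:,1])>52);print("shaft x",pc(Q[m,0]),"y",pc(Q[m,1]));f=np.polyfit(Q[m,1],Q[m,0],1);print(f,np.degrees(np.arctan(f[0])))
for n in["top0","side0"]:
    im=cv2.imread(f"pics/{n}.png");
    cr=im[150:262,110:355] if n=="top0" else im[140:250,200:330]
    cv2.imwrite(f"pics/{n}z.png",cv2.resize(cr,None,fx=3.2 if n=="top0" else 5,fy=3.2 if n=="top0" else 5,interpolation=cv2.INTER_CUBIC))
E
python3 m2.py
```

```text
bench plane [ 0.000941   -0.00024033  0.00078921] 70276
near rim x [-60.6 -60.3 -58.4 -56.4 -43.1] 83
tilt deg 0.8788406119135566 -57.87339302356959
-y wall y [-105.4 -104.5 -101.5  -95.7  -83.2] 116 z [33.  38.6 57.3 63.1 64.9]
+y wall y [ 80.6  82.3  94.  101.9 104.7] 64
lid tilt -6.229336295186263 y [-100.3  -81.8    5.    96.2  135.8] xmax [ 95.8  97.6 101.  105.6 107.1]
lid x(z) [ 0.24967094 46.47403296]
catch [-55.90091293  67.09928968 106.30223091] 87
panel 70 y [ 83.   85.8  98.4 104.1 105.4] x [-45.2 -37.5 -17.2  29.2  48.9] 94
panel 85 y [ 89.7  93.3 105.2 110.4 111.8] x [-44.8 -34.    5.6  37.5  45.5] 151
panel 100 y [102.4 110.3 113.9 116.9 118. ] x [-46.7 -37.8   8.5  42.9  50.5] 81
panel 115 y [115.7 116.6 119.5 121.9 123. ] x [-45.8 -38.1  -3.6  39.   47. ] 82
panel 130 y [121.7 122.7 125.2 127.9 128.7] x [-46.  -39.    1.6  39.9  49.4] 86
panel 145 y [127.3 128.4 130.9 134.5 139.4] x [-46.7 -40.1  -0.4  40.7  48.8] 93
panel 160 y [132.4 133.5 136.1 138.7 139.5] x [-43.6 -36.5   2.4  39.3  48. ] 80
panel y=a x+b z+c [-1.66240712e-03  4.02759556e-01  6.99210698e+01]
pla
[... 210 characters left out ...]
], [49, -13, 33], [39, -12, 48], [26, -13, 78], [19, -13, 76], [14, -12, 73], [20, -13, 21], [6, -12, 64], [0, -12, 65], [-11, -12, 87], [-17, -12, 87], [-11, -13, 32], [-17, -12, 29], [-32, -12, 76], [-39, -13, 82], [-33, -12, 21], [-43, -12, 43], [-49, -12, 42], [-57, -13, 46], [-67, -13, 71], [-75, -10, 93], [-75, -6, 85], [-75, 0, 88], [-74, -10, 43], [-75, -5, 40]]
foot ymax [16.1 22.  50.6 81.6 88.2] x [-73.7 -66.1   2.7  55.7  72.4]
hob cutter x [-15.3 -13.   -1.1  11.3  14.7] y [-31.1 -22.3  -0.9  22.6  86. ] z [ 58.3  59.2  62.7  67.  102.8]
shaft x [-24.3  -9.3  -0.2   8.   21.4] y [-8.160e+01 -7.410e+01  1.000e-01  7.970e+01  1.478e+02]
[ 0.00730386 -0.4865164 ] 0.4184728433544754
```

View pics/top0z.png

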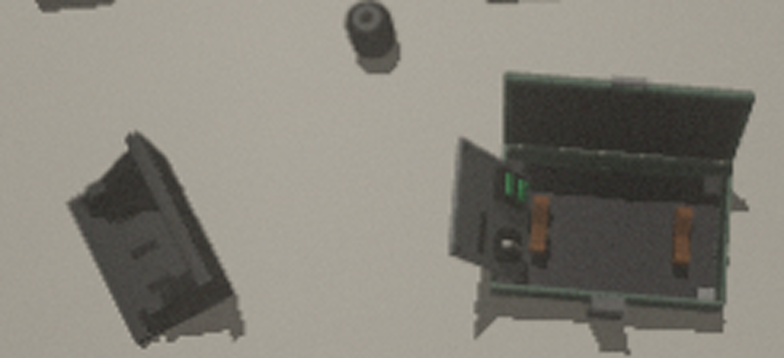

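The crop shows the knobs and green buttons facing into the case, so the front looks to case −y. The catch is at about (605,303) and the lid's inner side is towards the camera. Next I plan the pre-grasp above the panel's top edge.

```bash
cat >> h.py <<'E'
def frame(yawdeg,o):
    a=np.radians(yawdeg);ex=np.array([np.cos(a),np.sin(a),0]);ey=np.array([-ex[1],ex[0],0]);ez=np.array([0,0,1.])
    return np.c_[ex,ey,ez],np.array(o,float)
def tilted(yawdeg,t):
    "tool pose: x = panel y, y = down along the panel (leaning t towards +y of a frame of that yaw)"
    E,_=frame(yawdeg,[0,0,0]); y=-(np.sin(t)*E[:,1]+np.cos(t)*E[:,2]); x=np.cos(t)*E[:,1]-np.sin(t)*E[:,2]
    return np.c_[x,y,np.cross(x,y)]
def plan(p1,M1,p0=None,M0=None,vmax=36,wmax=6.5,n=None):
    if p0 is None: _,p0,M0=st()
    w=R.from_matrix(M0.T@M1).as_rotvec(); d=M0.T@(np.array(p1)-p0)*1000
    n=n or int(max(1,np.ceil(np.linalg.norm(d)/vmax),np.ceil(np.degrees(np.linalg.norm(w))/wmax)))
    r=R.from_rotvec(w/n).as_matrix(); S=sum(np.linalg.matrix_power(r,k) for k in range(n))
    t=np.linalg.solve(S,d); print(n,"rows t",np.round(t,1),"r",np.round(np.degrees(w/n),2),"total mm",np.round(np.linalg.norm(d)))
E
python3 - <<'E'
from h import *
M=tilted(-6.2,.375); g=np.array([.5211,.1037,.137]); tcp=g+.005*M[:,1]
print(tcp, M)
pre=tcp-.075*M[:,1]
plan(pre,M)
E
```

```text
[0.52090221 0.10187935 0.13234746] [[ 0.10049422 -0.0395572  -0.99415096]
 [ 0.92506505 -0.36413019  0.10799936]
 [-0.36627253 -0.93050762  0.        ]]
17 rows t [-22.7   6.7 -26.2] r [-0.1  -0.51  1.25] total mm 598.0
```

servo_tool:
  deltas:
    - {"tx":-22.7,"ty":6.7,"tz":-26.2,"rx":-0.1,"ry":-0.51,"rz":1.25,"jaw":60}
    - {"tx":-22.7,"ty":6.7,"tz":-26.2,"rx":-0.1,"ry":-0.51,"rz":1.25}
    - {"tx":-22.7,"ty":6.7,"tz":-26.2,"rx":-0.1,"ry":-0.51,"rz":1.25}
    - {"tx":-22.7,"ty":6.7,"tz":-26.2,"rx":-0.1,"ry":-0.51,"rz":1.25}
    - {"tx":-22.7,"ty":6.7,"tz":-26.2,"rx":-0.1,"ry":-0.51,"rz":1.25}
    - {"tx":-22.7,"ty":6.7,"tz":-26.2,"rx":-0.1,"ry":-0.51,"rz":1.25}
    - {"tx":-22.7,"ty":6.7,"tz":-26.2,"rx":-0.1,"ry":-0.51,"rz":1.25}
    - {"tx":-22.7,"ty":6.7,"tz":-26.2,"rx":-0.1,"ry":-0.51,"rz":1.25}
    - {"tx":-22.7,"ty":6.7,"tz":-26.2,"rx":-0.1,"ry":-0.51,"rz":1.25}

```text
invalid input at $.deltas[1]: expected keys jaw, tx, ty, tz, rx, ry, rz
```

servo_tool:
  deltas:
    - {"tx":-22.7,"ty":6.7,"tz":-26.2,"rx":-0.1,"ry":-0.51,"rz":1.25}
    - {"tx":-22.7,"ty":6.7,"tz":-26.2,"rx":-0.1,"ry":-0.51,"rz":1.25}
    - {"tx":-22.7,"ty":6.7,"tz":-26.2,"rx":-0.1,"ry":-0.51,"rz":1.25}
    - {"tx":-22.7,"ty":6.7,"tz":-26.2,"rx":-0.1,"ry":-0.51,"rz":1.25}
    - {"tx":-22.7,"ty":6.7,"tz":-26.2,"rx":-0.1,"ry":-0.51,"rz":1.25}
    - {"tx":-22.7,"ty":6.7,"tz":-26.2,"rx":-0.1,"ry":-0.51,"rz":1.25}
    - {"tx":-22.7,"ty":6.7,"tz":-26.2,"rx":-0.1,"ry":-0.51,"rz":1.25}
    - {"tx":-22.7,"ty":6.7,"tz":-26.2,"rx":-0.1,"ry":-0.51,"rz":1.25}
    - {"jaw":60}

```text
invalid input at $.deltas[0]: expected keys jaw, tx, ty, tz, rx, ry, rz
```

```bash
cat > p1.py <<'E'
from h import *
c=cam("wrist");np.savez("w1.npz",W=world(c),**c);save(c,"w1")
M=tilted(-6.2,.375); g=np.array([.5211,.1037,.137]); tcp=g+.005*M[:,1]
s,p,m=st();print(s["time"],p,s["gripper_width"],"rel grasp mm",M.T@(p-tcp)*1000)
T=np.linalg.inv(c["camera_from_world"]);print("cam in tool mm",m.T@(T[:3,3]-p)*1000,"fwd",m.T@T[:3,2])
W=world(c).reshape(-1,3);W=W[np.isfinite(W).all(1)]
Q=(W-tcp)@M*1000   # tool-target frame: x thickness, y down the panel, z
# panel front surface points
k=(abs(Q[:,2])<60)&(abs(Q[:,0])<15)&(Q[:,1]>-35)&(Q[:,1]<25)
print(k.sum());K=Q[k]
for lo in range(-35,25,10):
    j=(K[:,1]>=lo)&(K[:,1]<lo+10)
    if j.sum()>20: print(lo,j.sum(),"x",np.percentile(K[j,0],[5,25,50,75,95]).round(1),"z",np.percentile(K[j,2],[1,50,99]).round(1))
print("plane x=a y+b z+c",np.linalg.lstsq(np.c_[K[:,1:],np.ones(len(K))],K[:,0],rcond=None)[0])
E
python3 p1.py
```

```text
0.15 [0.16100192 0.60327647 0.24432736] 0.08534553582907142 rel grasp mm [ 386.64189486 -272.5353279   411.94578565]
cam in tool mm [ 1.00425864e-01 -1.27747194e+02  7.85589381e+01] fwd [-5.96463944e-04  9.52464650e-01 -3.04648542e-01]
0
plane x=a y+b z+c [0. 0. 0.]
```

View pics/w1.png

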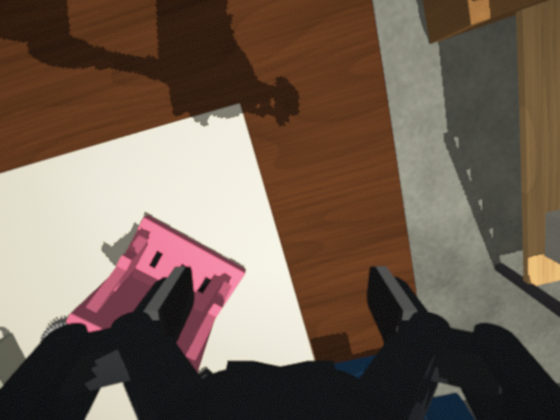

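The moves were refused because every key is needed, so the arm is still at the start (the picture shows only the pink look-alike at (155,290)). I resend with full rows.

servo_tool:
  deltas:
    - {"jaw":60,"tx":-22.7,"ty":6.7,"tz":-26.2,"rx":-0.1,"ry":-0.51,"rz":1.25}
    - {"jaw":60,"tx":-22.7,"ty":6.7,"tz":-26.2,"rx":-0.1,"ry":-0.51,"rz":1.25}
    - {"jaw":60,"tx":-22.7,"ty":6.7,"tz":-26.2,"rx":-0.1,"ry":-0.51,"rz":1.25}
    - {"jaw":60,"tx":-22.7,"ty":6.7,"tz":-26.2,"rx":-0.1,"ry":-0.51,"rz":1.25}
    - {"jaw":60,"tx":-22.7,"ty":6.7,"tz":-26.2,"rx":-0.1,"ry":-0.51,"rz":1.25}
    - {"jaw":60,"tx":-22.7,"ty":6.7,"tz":-26.2,"rx":-0.1,"ry":-0.51,"rz":1.25}
    - {"jaw":60,"tx":-22.7,"ty":6.7,"tz":-26.2,"rx":-0.1,"ry":-0.51,"rz":1.25}
    - {"jaw":60,"tx":-22.7,"ty":6.7,"tz":-26.2,"rx":-0.1,"ry":-0.51,"rz":1.25}
    - {"jaw":60,"tx":-22.7,"ty":6.7,"tz":-26.2,"rx":-0.1,"ry":-0.51,"rz":1.25}

```text
time: 0.9
eef_pos: [0.3452, 0.3464, 0.2038]
tool_rot: [-0.493, 0.587, 0.399, -0.503]
contact_force: [0.0, 0.8, 0.1]
gripper_width: 0.0598
```

servo_tool:
  deltas:
    - {"jaw":60,"tx":-22.7,"ty":6.7,"tz":-26.2,"rx":-0.1,"ry":-0.51,"rz":1.25}
    - {"jaw":60,"tx":-22.7,"ty":6.7,"tz":-26.2,"rx":-0.1,"ry":-0.51,"rz":1.25}
    - {"jaw":60,"tx":-22.7,"ty":6.7,"tz":-26.2,"rx":-0.1,"ry":-0.51,"rz":1.25}
    - {"jaw":60,"tx":-22.7,"ty":6.7,"tz":-26.2,"rx":-0.1,"ry":-0.51,"rz":1.25}
    - {"jaw":60,"tx":-22.7,"ty":6.7,"tz":-26.2,"rx":-0.1,"ry":-0.51,"rz":1.25}
    - {"jaw":60,"tx":-22.7,"ty":6.7,"tz":-26.2,"rx":-0.1,"ry":-0.51,"rz":1.25}
    - {"jaw":60,"tx":-22.7,"ty":6.7,"tz":-26.2,"rx":-0.1,"ry":-0.51,"rz":1.25}
    - {"jaw":60,"tx":-22.7,"ty":6.7,"tz":-26.2,"rx":-0.1,"ry":-0.51,"rz":1.25}
    - {"jaw":60,"tx":0,"ty":0,"tz":0,"rx":0,"ry":0,"rz":0}

```text
time: 1.65
eef_pos: [0.5276, 0.1264, 0.2032]
tool_rot: [-0.429, 0.607, 0.366, -0.56]
contact_force: [-0.1, 0.9, 0.2]
gripper_width: 0.06
```

```bash
sed -i 's/"w1"/"w2"/;s/w1.npz/w2.npz/' p1.py; python3 p1.py
```

```text
1.7 [0.52558526 0.12826545 0.20264725] 0.060049278637892556 rel grasp mm [ -0.86940313 -75.20771329  -1.80597462]
cam in tool mm [  -0.96723871 -127.7175931    76.60150115] fwd [-0.00251822  0.95172998 -0.30692623]
1298
-35 1229 x [-3.  -2.  -0.9  0.3  1.5] z [-47.4   6.6  49.7]
plane x=a y+b z+c [ 0.01665579 -0.00110731 -0.19571755]
```

View pics/w2.png

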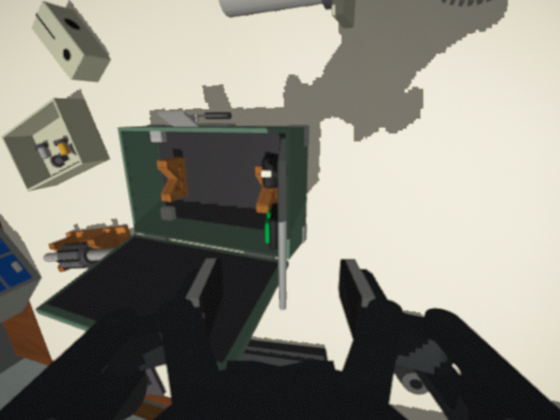

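The wrist view shows the panel edge-on at u≈283, midway between the fingers (u≈205 and 350), so I go in and pinch it.

servo_tool:
  deltas:
    - {"jaw":60,"tx":0,"ty":15,"tz":0.4,"rx":0,"ry":0,"rz":0}
    - {"jaw":60,"tx":0,"ty":15,"tz":0.4,"rx":0,"ry":0,"rz":0}
    - {"jaw":50,"tx":0,"ty":15,"tz":0.4,"rx":0,"ry":0,"rz":0}
    - {"jaw":40,"tx":0,"ty":15,"tz":0.4,"rx":0,"ry":0,"rz":0}
    - {"jaw":30,"tx":0,"ty":15,"tz":0.4,"rx":0,"ry":0,"rz":0}
    - {"jaw":20,"tx":0,"ty":0,"tz":0,"rx":0,"ry":0,"rz":0}
    - {"jaw":0,"tx":0,"ty":0,"tz":0,"rx":0,"ry":0,"rz":0}
    - {"jaw":0,"tx":0,"ty":0,"tz":0,"rx":0,"ry":0,"rz":0}
    - {"jaw":0,"tx":0,"ty":0,"tz":0,"rx":0,"ry":0,"rz":0}
    - {"jaw":0,"tx":0,"ty":0,"tz":0,"rx":0,"ry":0,"rz":0}
  squeeze: 60

```text
time: 2.53
eef_pos: [0.5186, 0.1031, 0.1334]
tool_rot: [-0.429, 0.605, 0.367, -0.562]
contact_force: [-2.3, -3.2, -1.1]
gripper_width: 0.0045
```

servo_tool:
  deltas:
    - {"jaw":0,"tx":0,"ty":-5,"tz":0,"rx":0,"ry":0,"rz":0}
    - {"jaw":0,"tx":0,"ty":-15,"tz":0,"rx":0,"ry":0,"rz":0}
    - {"jaw":0,"tx":0,"ty":-20,"tz":0,"rx":0,"ry":0,"rz":0}
    - {"jaw":0,"tx":0,"ty":-20,"tz":0,"rx":0,"ry":0,"rz":0}
    - {"jaw":0,"tx":0,"ty":-20,"tz":0,"rx":0,"ry":0,"rz":0}
    - {"jaw":0,"tx":0,"ty":0,"tz":0,"rx":0,"ry":0,"rz":0}

```text
time: 3.03
eef_pos: [0.5261, 0.1355, 0.212]
tool_rot: [-0.429, 0.606, 0.372, -0.557]
contact_force: [1.9, 0.6, -3.3]
gripper_width: 0.0044
```

```bash
cat > p3.py <<'E'
from h import *
# panel pose relative to the tool from wrist cloud + plate frame
s,p,M=st();print(s["time"],p,s["gripper_width"],s["contact_force"])
for n in["top","side"]:
    c=cam(n);save(c,n+"3");np.savez(n+"3.npz",W=world(c),**c)
    W=world(c).reshape(-1,3);W=W[np.isfinite(W).all(1)]
    Q=(W-p)@M*1000
    k=(abs(Q[:,2])<58)&(abs(Q[:,0])<9)&(Q[:,1]>20)&(Q[:,1]<160)
    K=Q[k];print(n,k.sum(),"y",np.percentile(K[:,1],[1,5,95,99]).round(1),"z",np.percentile(K[:,2],[1,3,97,99]).round(1),"x",np.percentile(K[:,0],[5,50,95]).round(1))
    print(np.linalg.lstsq(np.c_[K[:,1:],np.ones(len(K))],K[:,0],rcond=None)[0])
E
python3 p3.py
```

```text
3.0333 [0.52612606 0.13545396 0.21196521] 0.004427178042684728 [ 1.92865076  0.5519882  -3.27656129]
top 410 y [ 20.5  24.2 134.4 158.4] z [-52.4 -51.1  45.4  46.3] x [-6.2 -1.9  0.2]
[ 7.97990691e-03  1.74566599e-03 -2.74565843e+00]
side 962 y [ 20.9  26.2 134.9 158.8] z [-50.4 -48.4  46.1  47.9] x [-0.4  1.6  3.9]
[-0.00222358 -0.00327243  1.81598589]
```

```bash
cat > p4.py <<'E'
from h import *
t=.3;yaw=26.7;M=tilted(yaw,t);E,_=frame(yaw,[0,0,0]);ey=E[:,1];F=np.array([.530,.358,0])
def tgt(gap,h):
    P0=F-(.110*np.tan(t)+.0024+gap)*ey+np.array([0,0,.0007+h]); return P0+.138*(np.sin(t)*ey+np.array([0,0,np.cos(t)]))
if __name__=="__main__":
    a=tgt(.035,.070);b=tgt(.006,.004);print(a,b)
    plan(a,M); plan(b,M,a,M,vmax=12)
E
python3 p4.py
```

```text
[0.54376947 0.33062246 0.20253644] [0.53073922 0.35653023 0.13653644]
6 rows t [ 31.  -10.   -7.8] r [-1.76 -5.18 -0.65] total mm 198.0
7 rows t [6.7 7.8 0. ] r [0. 0. 0.] total mm 72.0
```

servo_tool:
  deltas:
    - {"jaw":0,"tx":31,"ty":-10,"tz":-7.8,"rx":-1.76,"ry":-5.18,"rz":-0.65}
    - {"jaw":0,"tx":31,"ty":-10,"tz":-7.8,"rx":-1.76,"ry":-5.18,"rz":-0.65}
    - {"jaw":0,"tx":31,"ty":-10,"tz":-7.8,"rx":-1.76,"ry":-5.18,"rz":-0.65}
    - {"jaw":0,"tx":31,"ty":-10,"tz":-7.8,"rx":-1.76,"ry":-5.18,"rz":-0.65}
    - {"jaw":0,"tx":31,"ty":-10,"tz":-7.8,"rx":-1.76,"ry":-5.18,"rz":-0.65}
    - {"jaw":0,"tx":31,"ty":-10,"tz":-7.8,"rx":-1.76,"ry":-5.18,"rz":-0.65}
    - {"jaw":0,"tx":0,"ty":0,"tz":0,"rx":0,"ry":0,"rz":0}
    - {"jaw":0,"tx":0,"ty":0,"tz":0,"rx":0,"ry":0,"rz":0}

```text
time: 3.8
eef_pos: [0.5412, 0.3302, 0.1991]
tool_rot: [0.277, -0.455, -0.538, 0.653]
contact_force: [-0.4, -0.1, -4.7]
gripper_width: 0.0043
```

```bash
cat > p5.py <<'E'
from h import *
from p4 import *
s,p,m=st();print(s["time"],p,s["gripper_width"],s["contact_force"])
plan(tgt(.006,.004),M,vmax=12)
c=cam("side");save(c,"s5");W=world(c).reshape(-1,3);W=W[np.isfinite(W).all(1)]
Q=(W-p)@m*1000;k=(abs(Q[:,2])<58)&(abs(Q[:,0])<9)&(Q[:,1]>20)&(Q[:,1]<160);K=Q[k]
print("panel in tool y",np.percentile(K[:,1],[1,5,95,99]).round(1),"z",np.percentile(K[:,2],[1,99]).round(1),np.linalg.lstsq(np.c_[K[:,1:],np.ones(len(K))],K[:,0],rcond=None)[0].round(4))
# plate top from side cam, plate frame
G=(W-F)@E*1000;k=(abs(G[:,0])<80)&(G[:,1]>-20)&(G[:,1]<100)&(G[:,2]>90)&(G[:,2]<130);k&=~((abs(Q[:,2])<70)&(Q[:,0]>-50)&(Q[:,0]<60)&(Q[:,1]<150))
print("plate top y,z",np.percentile(G[k],[2,50,98],axis=0).round(1).tolist(),k.sum())
E
python3 p5.py
```

```text
3.8 [0.54118339 0.33024506 0.19909588] 0.004277934840892732 [-0.39857397 -0.09160561 -4.69288084]
6 rows t [ 7.6  8.6 -0.5] r [-0.06  0.03 -0.01] total mm 69.0
panel in tool y [ 21.7  29.3 130.2 135.7] z [-53.6  44. ] [-5.000e-04 -5.000e-03  2.399e+00]
plate top y,z [[-68.3, 5.1, 90.5], [10.6, 14.3, 105.5], [76.4, 28.0, 112.4]] 592
```

View pics/s5.png

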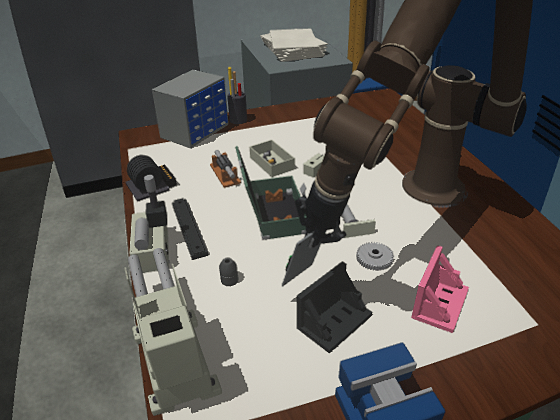

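The side view shows the panel held tilted at (300,255), about 35 mm short of the angle plate's face at (330,300), as planned. Lowering it now.

servo_tool:
  deltas:
    - {"jaw":0,"tx":7.6,"ty":8.6,"tz":-0.5,"rx":0,"ry":0,"rz":0}
    - {"jaw":0,"tx":7.6,"ty":8.6,"tz":-0.5,"rx":0,"ry":0,"rz":0}
    - {"jaw":0,"tx":7.6,"ty":8.6,"tz":-0.5,"rx":0,"ry":0,"rz":0}
    - {"jaw":0,"tx":7.6,"ty":8.6,"tz":-0.5,"rx":0,"ry":0,"rz":0}
    - {"jaw":0,"tx":7.6,"ty":8.6,"tz":-0.5,"rx":0,"ry":0,"rz":0}
    - {"jaw":0,"tx":7.6,"ty":8.6,"tz":-0.5,"rx":0,"ry":0,"rz":0}
    - {"jaw":0,"tx":0,"ty":0,"tz":0,"rx":0,"ry":0,"rz":0}
    - {"jaw":0,"tx":0,"ty":0,"tz":0,"rx":0,"ry":0,"rz":0}

```text
time: 4.52
eef_pos: [0.5319, 0.3556, 0.1371]
tool_rot: [0.277, -0.456, -0.538, 0.653]
contact_force: [-0.4, -0.4, -3.3]
gripper_width: 0.0042
```

servo_tool:
  deltas:
    - {"jaw":0,"tx":-0.3,"ty":1,"tz":0,"rx":0,"ry":0,"rz":0}
    - {"jaw":0,"tx":-0.3,"ty":1,"tz":0,"rx":0,"ry":0,"rz":0}
    - {"jaw":0,"tx":-0.3,"ty":1,"tz":0,"rx":0,"ry":0,"rz":0}
    - {"jaw":0,"tx":0,"ty":0,"tz":0,"rx":0,"ry":0,"rz":0}

```text
time: 4.85
eef_pos: [0.5339, 0.3541, 0.1366]
tool_rot: [0.277, -0.457, -0.538, 0.652]
contact_force: [0.2, -0.8, -4.2]
gripper_width: 0.0043
```

```bash
python3 -c "
from p4 import *
s,p,m=st();print(s['time'],p,s['contact_force'],M.T@(tgt(0,0)-p)*1000)"
```

```text
4.85 [0.53389519 0.35412722 0.1366034 ] [ 0.19505757 -0.84959408 -4.20434203] [10.33949012  1.05872731  1.73973325]
```

servo_tool:
  deltas:
    - {"jaw":0,"tx":0.5,"ty":1.2,"tz":0,"rx":0,"ry":0,"rz":0}
    - {"jaw":0,"tx":0.5,"ty":1.2,"tz":0,"rx":0,"ry":0,"rz":0}
    - {"jaw":0,"tx":0.5,"ty":1.2,"tz":0,"rx":0,"ry":0,"rz":0}
    - {"jaw":0,"tx":0,"ty":0,"tz":0,"rx":0,"ry":0,"rz":0}
    - {"jaw":0,"tx":0,"ty":0,"tz":0,"rx":0,"ry":0,"rz":0}

```text
time: 5.27
eef_pos: [0.5335, 0.3548, 0.1328]
tool_rot: [0.277, -0.457, -0.538, 0.652]
contact_force: [-1.5, 0.2, 0.4]
gripper_width: 0.0037
```

```bash
cat > p6.py <<'E'
from p4 import *
s,p,m=st();print(s['time'],p,s['contact_force'],M.T@(tgt(0,0)-p)*1000)
for n in["side"]:
    c=cam(n);save(c,"s6");W=world(c).reshape(-1,3);W=W[np.isfinite(W).all(1)]
    Q=(W-p)@m*1000;k=(abs(Q[:,2])<58)&(abs(Q[:,0])<9)&(Q[:,1]>20)&(Q[:,1]<127);K=W[k]
    print("panel in tool y",np.percentile(Q[k,1],[1,5,95,99]).round(1),"z",np.percentile(Q[k,2],[1,99]).round(1))
    G=(W-F)@E*1000;print("panel in plate frame: y vs z fit",np.polyfit(G[k,2],G[k,1],1),"x",np.percentile(G[k,0],[1,99]))
E
python3 p6.py
```

```text
5.2667 [0.53345854 0.35475548 0.13281708] [-1.46871435  0.17539841  0.4079995 ] [ 8.4969186  -2.33463471  1.63194035]
panel in tool y [ 20.8  22.8 117.7 124.3] z [-55.2  35.7]
panel in plate frame: y vs z fit [  0.32201418 -45.39947638] x [-34.25360768  56.45295433]
```

servo_tool:
  deltas:
    - {"jaw":0,"tx":0,"ty":-1.5,"tz":0,"rx":0,"ry":0,"rz":0}
    - {"jaw":0,"tx":1.7,"ty":-0.5,"tz":0,"rx":0,"ry":0,"rz":0}
    - {"jaw":0,"tx":1.7,"ty":-0.5,"tz":0,"rx":0,"ry":0,"rz":0}
    - {"jaw":0,"tx":1.7,"ty":-0.5,"tz":0,"rx":0,"ry":0,"rz":0}
    - {"jaw":0,"tx":1.7,"ty":-0.5,"tz":0,"rx":0,"ry":0,"rz":0}
    - {"jaw":0,"tx":0.6,"ty":1.9,"tz":0,"rx":0,"ry":0,"rz":0}
    - {"jaw":0,"tx":0,"ty":0,"tz":0,"rx":0,"ry":0,"rz":0}
    - {"jaw":0,"tx":0,"ty":0,"tz":0,"rx":0,"ry":0,"rz":0}

```text
time: 5.98
eef_pos: [0.5298, 0.3618, 0.1328]
tool_rot: [0.277, -0.456, -0.538, 0.652]
contact_force: [-3.3, 0.8, 5.7]
gripper_width: 0.0046
```

```bash
sed -i 's/"s6"/"s7"/' p6.py; python3 p6.py
```

```text
5.9833 [0.52982634 0.36181618 0.13278717] [-3.29415271  0.77133032  5.67825557] [ 0.90286319 -0.01682824  1.55954158]
panel in tool y [ 20.4  20.8 120.3 124.6] z [-55.5   2.5]
panel in plate frame: y vs z fit [  0.35171418 -39.47049928] x [-1.09930549 56.64561098]
```

servo_tool:
  deltas:
    - {"jaw":8,"tx":0,"ty":-0.5,"tz":0,"rx":0,"ry":0,"rz":0}
    - {"jaw":14,"tx":0,"ty":0,"tz":0,"rx":0,"ry":0,"rz":0}
    - {"jaw":22,"tx":0,"ty":0,"tz":0,"rx":0,"ry":0,"rz":0}
    - {"jaw":30,"tx":0,"ty":0,"tz":0,"rx":0,"ry":0,"rz":0}
    - {"jaw":34,"tx":0,"ty":0,"tz":0,"rx":0,"ry":0,"rz":0}
    - {"jaw":34,"tx":0,"ty":-5,"tz":0,"rx":0,"ry":0,"rz":0}
    - {"jaw":34,"tx":0,"ty":-12,"tz":0,"rx":0,"ry":0,"rz":0}
    - {"jaw":34,"tx":0,"ty":-15,"tz":0,"rx":0,"ry":0,"rz":0}
    - {"jaw":34,"tx":0,"ty":-20,"tz":0,"rx":0,"ry":0,"rz":0}
    - {"jaw":34,"tx":0,"ty":-25,"tz":0,"rx":0,"ry":0,"rz":0}

```text
time: 6.87
eef_pos: [0.5192, 0.3817, 0.2058]
tool_rot: [0.278, -0.456, -0.538, 0.653]
contact_force: [0.4, -0.0, 0.3]
gripper_width: 0.0339
```

```bash
cat > p8.py <<'E'
from p4 import *
s,p,m=st();print(s['time'],p,s['contact_force'])
for n in["side","top"]:
    c=cam(n);W=world(c).reshape(-1,3);W=W[np.isfinite(W).all(1)]
    if n=="side":
        cv2.imwrite("pics/s8.png",cv2.resize(c["img"][200:370,230:430,::-1],None,fx=3,fy=3,interpolation=cv2.INTER_CUBIC))
    G=(W-F)@E*1000
    k=(abs(G[:,0])<46)&(G[:,1]>-60)&(G[:,1]<25)&(G[:,2]>(118 if n=="side" else 15))&(G[:,2]<160)
    if n=="top": k&=(abs(G[:,1]+41-.31*(G[:,2]))<9)
    print(n,k.sum(),"y(z)",np.polyfit(G[k,2],G[k,1],1),"x",np.percentile(G[k,0],[1,99]))
E
python3 p8.py
```

```text
6.8667 [0.51916087 0.38167108 0.20578215] [ 0.41303286 -0.03168662  0.28715789]
side 174 y(z) [  0.3219135  -34.71949926] x [-39.85053292  45.72320577]
top 596 y(z) [  0.34766827 -44.05420326] x [-45.34111984  44.87287002]
```

View pics/s8.png

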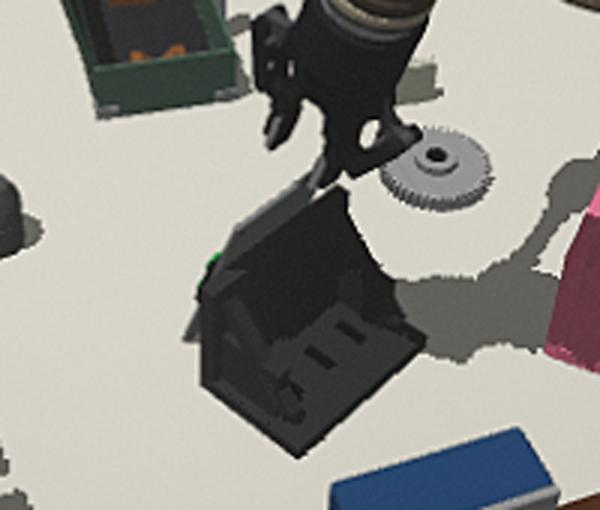

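The crop shows the panel leaning square on the plate, bottom edge on the bench, gripper clear. Both cameras give a slope of about 0.32–0.34 rad. Now the hob, going high over the open lid.

```bash
cat >> h.py <<'E'
def down(yaw):
    a=np.radians(yaw); return np.c_[[np.cos(a),np.sin(a),0],[0,0,-1.],[-np.sin(a),np.cos(a),0]]
E
python3 - <<'E'
from h import *
s,p,m=st();print(s["q"])
a=np.array([.53,.08,.34]);plan(a,down(62),vmax=38,wmax=6.8)
b=np.array([.6125,-.2845,.17]);plan(b,down(7),a,down(62),vmax=38,wmax=6.5)
E
```

```text
[ 0.70299866  0.43227372  1.56315928 -0.31025954  1.2272046  -1.2164746 ]
9 rows t [-37.2  -8.3  -0.1] r [ 0.95  6.03 -1.73] total mm 331.0
11 rows t [-14.5  15.5 -32.2] r [0. 5. 0.] total mm 411.0
```

servo_tool:
  deltas:
    - {"jaw":60,"tx":-37.2,"ty":-8.3,"tz":-0.1,"rx":0.95,"ry":6.03,"rz":-1.73}
    - {"jaw":60,"tx":-37.2,"ty":-8.3,"tz":-0.1,"rx":0.95,"ry":6.03,"rz":-1.73}
    - {"jaw":60,"tx":-37.2,"ty":-8.3,"tz":-0.1,"rx":0.95,"ry":6.03,"rz":-1.73}
    - {"jaw":60,"tx":-37.2,"ty":-8.3,"tz":-0.1,"rx":0.95,"ry":6.03,"rz":-1.73}
    - {"jaw":60,"tx":-37.2,"ty":-8.3,"tz":-0.1,"rx":0.95,"ry":6.03,"rz":-1.73}
    - {"jaw":60,"tx":-37.2,"ty":-8.3,"tz":-0.1,"rx":0.95,"ry":6.03,"rz":-1.73}
    - {"jaw":60,"tx":-37.2,"ty":-8.3,"tz":-0.1,"rx":0.95,"ry":6.03,"rz":-1.73}
    - {"jaw":60,"tx":-37.2,"ty":-8.3,"tz":-0.1,"rx":0.95,"ry":6.03,"rz":-1.73}
    - {"jaw":60,"tx":-37.2,"ty":-8.3,"tz":-0.1,"rx":0.95,"ry":6.03,"rz":-1.73}

```text
time: 7.72
eef_pos: [0.5279, 0.0761, 0.337]
tool_rot: [-0.607, 0.608, 0.359, -0.365]
contact_force: [-0.1, -2.2, 0.6]
gripper_width: 0.0603
```

servo_tool:
  deltas:
    - {"jaw":60,"tx":-14.5,"ty":15.5,"tz":-32.2,"rx":0,"ry":5,"rz":0}
    - {"jaw":60,"tx":-14.5,"ty":15.5,"tz":-32.2,"rx":0,"ry":5,"rz":0}
    - {"jaw":60,"tx":-14.5,"ty":15.5,"tz":-32.2,"rx":0,"ry":5,"rz":0}
    - {"jaw":60,"tx":-14.5,"ty":15.5,"tz":-32.2,"rx":0,"ry":5,"rz":0}
    - {"jaw":60,"tx":-14.5,"ty":15.5,"tz":-32.2,"rx":0,"ry":5,"rz":0}
    - {"jaw":60,"tx":-14.5,"ty":15.5,"tz":-32.2,"rx":0,"ry":5,"rz":0}
    - {"jaw":60,"tx":-14.5,"ty":15.5,"tz":-32.2,"rx":0,"ry":5,"rz":0}
    - {"jaw":60,"tx":-14.5,"ty":15.5,"tz":-32.2,"rx":0,"ry":5,"rz":0}
    - {"jaw":60,"tx":-14.5,"ty":15.5,"tz":-32.2,"rx":0,"ry":5,"rz":0}
    - {"jaw":60,"tx":-14.5,"ty":15.5,"tz":-32.2,"rx":0,"ry":5,"rz":0}

```text
time: 8.55
eef_pos: [0.6161, -0.2552, 0.1817]
tool_rot: [-0.701, 0.706, 0.069, -0.075]
contact_force: [1.3, -0.6, -1.1]
gripper_width: 0.06
```

servo_tool:
  deltas:
    - {"jaw":60,"tx":-14.5,"ty":15.5,"tz":-32.2,"rx":0,"ry":5,"rz":0}
    - {"jaw":60,"tx":0,"ty":0,"tz":0,"rx":0,"ry":0,"rz":0}
    - {"jaw":60,"tx":0,"ty":0,"tz":0,"rx":0,"ry":0,"rz":0}

```text
time: 8.8
eef_pos: [0.6064, -0.2897, 0.1654]
tool_rot: [-0.704, 0.708, 0.037, -0.046]
contact_force: [0.2, -0.5, -0.4]
gripper_width: 0.0601
```

```bash
cat > p9.py <<'E'
from h import *
s,p,m=st();print(s['time'],p,s['gripper_width'],"yaw",np.degrees(np.arctan2(m[1,0],m[0,0])),m[2])
c=cam("wrist");save(c,"w9");W=world(c).reshape(-1,3);W=W[np.isfinite(W).all(1)]
Q=(W-p)@m*1000  # x across, z along axis
h=W[:,2]*1000
k=(h>48)&(h<75)&(abs(Q[:,0])<30)&(abs(Q[:,2])<100)
K=Q[k];hk=h[k];cut=(abs(K[:,2])<20)
print("cutter x",np.percentile(K[cut,0],[2,50,98]).round(1),"top h",np.percentile(hk[cut],[50,95,99]).round(1))
t=hk>57;print("cutter z",np.percentile(K[t,2],[1,3,50,97,99]).round(1))
for lo,hi in[(-84,-62),(-55,-30),(30,55),(62,84)]:
    j=(K[:,2]>lo)&(K[:,2]<hi)&(hk>47); 
    if j.sum()>10: print(lo,j.sum(),"x",np.percentile(K[j,0],[5,50,95]).round(1),"h",np.percentile(hk[j],[50,95]).round(1))
top=hk>np.percentile(hk[cut],60)
j=cut&(hk>60);print("cut x mean of top",K[j,0].mean().round(2),np.polyfit(K[j,2],K[j,0],1))
print("shaft z ends",np.percentile(K[:,2],[.5,99.5]))
E
python3 p9.py
```

```text
8.8 [ 0.60639866 -0.28970037  0.16542263] 0.06006515747425851 yaw 6.726223520617444 [-0.01254738 -0.9999123  -0.00423806]
cutter x [-9.8  7.5 25.7] top h [60.6 64.9 65.6]
cutter z [-24.6 -19.3   6.5  30.5  33.8]
-84 256 x [ 1.3  7.6 14.1] h [51.2 52.8]
-55 661 x [-15.    6.6  27.5] h [50.  52.7]
30 937 x [-13.4   7.5  27.3] h [50.8 57.4]
62 512 x [ 2.6  8.6 14.9] h [51.1 52.8]
cut x mean of top 7.69 [0.01633724 7.67397846]
shaft z ends [-78.05229551  88.48568023]
```

View pics/w9.png

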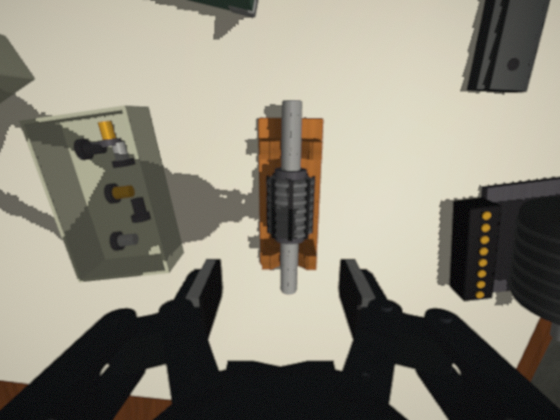

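The view shows the hob lying straight in its rest, cutter at (291,205), and the jaws ready to straddle it. It is 7.8 mm off in tool x and 5 mm in tool z.

Run:
```python
from h import *
s,p,m=st(); c=p+m@np.array([.0078,0,.005]); c[2]=.040; print(c)
plan(c,down(6.3),vmax=16)
```

```text
[ 0.61463146 -0.28258043  0.04      ]
8 rows t [ 1.1 15.8  0.7] r [ 0.03  0.07 -0.08] total mm 127.0
```

Run:
```python
from h import *
s,p,m=st(); c=p+m@np.array([.0078,.119,.005]); c[2]=.040; print(c)
plan(c,down(6.3),vmax=16)
```

```text
[ 0.61342462 -0.28330322  0.04      ]
8 rows t [ 0.9 15.8  0.6] r [ 0.03  0.07 -0.08] total mm 127.0
```

servo_tool:
  deltas:
    - {"jaw":60,"tx":0.9,"ty":15.8,"tz":0.6,"rx":0.03,"ry":0.07,"rz":-0.08}
    - {"jaw":60,"tx":0.9,"ty":15.8,"tz":0.6,"rx":0.03,"ry":0.07,"rz":-0.08}
    - {"jaw":60,"tx":0.9,"ty":15.8,"tz":0.6,"rx":0.03,"ry":0.07,"rz":-0.08}
    - {"jaw":60,"tx":0.9,"ty":15.8,"tz":0.6,"rx":0.03,"ry":0.07,"rz":-0.08}
    - {"jaw":60,"tx":0.9,"ty":15.8,"tz":0.6,"rx":0.03,"ry":0.07,"rz":-0.08}
    - {"jaw":60,"tx":0.9,"ty":15.8,"tz":0.6,"rx":0.03,"ry":0.07,"rz":-0.08}
    - {"jaw":60,"tx":0.9,"ty":15.8,"tz":0.6,"rx":0.03,"ry":0.07,"rz":-0.08}
    - {"jaw":60,"tx":0.9,"ty":15.8,"tz":0.6,"rx":0.03,"ry":0.07,"rz":-0.08}
    - {"jaw":60,"tx":0,"ty":0,"tz":0,"rx":0,"ry":0,"rz":0}
    - {"jaw":60,"tx":0,"ty":0,"tz":0,"rx":0,"ry":0,"rz":0}

```text
time: 9.68
eef_pos: [0.6144, -0.2812, 0.0408]
tool_rot: [-0.706, 0.706, 0.04, -0.04]
contact_force: [-0.5, -0.5, 0.5]
gripper_width: 0.06
```

servo_tool:
  deltas:
    - {"jaw":48,"tx":0,"ty":0,"tz":0,"rx":0,"ry":0,"rz":0}
    - {"jaw":43,"tx":0,"ty":0,"tz":0,"rx":0,"ry":0,"rz":0}
    - {"jaw":30,"tx":0,"ty":0,"tz":0,"rx":0,"ry":0,"rz":0}
    - {"jaw":30,"tx":0,"ty":0,"tz":0,"rx":0,"ry":0,"rz":0}
    - {"jaw":30,"tx":0,"ty":0,"tz":0,"rx":0,"ry":0,"rz":0}
    - {"jaw":30,"tx":0,"ty":0,"tz":0,"rx":0,"ry":0,"rz":0}
  squeeze: 60

```text
time: 10.18
eef_pos: [0.6127, -0.2832, 0.0428]
tool_rot: [-0.706, 0.706, 0.039, -0.04]
contact_force: [-6.8, 1.0, 5.5]
gripper_width: 0.0383
```

servo_tool:
  deltas:
    - {"jaw":30,"tx":0,"ty":-5,"tz":0,"rx":0,"ry":0,"rz":0}
    - {"jaw":30,"tx":0,"ty":-15,"tz":0,"rx":0,"ry":0,"rz":0}
    - {"jaw":30,"tx":0,"ty":-20,"tz":0,"rx":0,"ry":0,"rz":0}
    - {"jaw":30,"tx":0,"ty":-20,"tz":0,"rx":0,"ry":0,"rz":0}
    - {"jaw":30,"tx":0,"ty":0,"tz":0,"rx":0,"ry":0,"rz":0}

```text
time: 10.6
eef_pos: [0.6178, -0.2846, 0.1065]
tool_rot: [-0.704, 0.708, 0.043, -0.036]
contact_force: [2.7, -1.3, -4.8]
gripper_width: 0.0384
```

Run:
```python
from h import *
s,p,m=st(); print(p,s["contact_force"],s["gripper_width"])
A=np.array([.5,-.2,.24]);B=np.array([.5073,-.0234,.19])
plan(A,down(-6.2),vmax=33)
plan(B,down(-6.2),A,down(-6.2),vmax=33)
```

```text
[ 0.61782168 -0.28456554  0.10650087] [ 2.72429272 -1.27281241 -4.75677313] 0.03836993751039616
6 rows t [-19.3 -22.4  14.4] r [0.06 2.09 0.1 ] total mm 197.0
6 rows t [-2.   8.3 29.4] r [0. 0. 0.] total mm 184.0
```

servo_tool:
  deltas:
    - {"jaw":30,"tx":-19.3,"ty":-22.4,"tz":14.4,"rx":0.06,"ry":2.09,"rz":0.1}
    - {"jaw":30,"tx":-19.3,"ty":-22.4,"tz":14.4,"rx":0.06,"ry":2.09,"rz":0.1}
    - {"jaw":30,"tx":-19.3,"ty":-22.4,"tz":14.4,"rx":0.06,"ry":2.09,"rz":0.1}
    - {"jaw":30,"tx":-19.3,"ty":-22.4,"tz":14.4,"rx":0.06,"ry":2.09,"rz":0.1}
    - {"jaw":30,"tx":-19.3,"ty":-22.4,"tz":14.4,"rx":0.06,"ry":2.09,"rz":0.1}
    - {"jaw":30,"tx":-19.3,"ty":-22.4,"tz":14.4,"rx":0.06,"ry":2.09,"rz":0.1}
    - {"jaw":30,"tx":0,"ty":0,"tz":0,"rx":0,"ry":0,"rz":0}
    - {"jaw":30,"tx":0,"ty":0,"tz":0,"rx":0,"ry":0,"rz":0}

```text
time: 11.27
eef_pos: [0.4976, -0.1988, 0.2371]
tool_rot: [0.707, -0.705, 0.04, -0.036]
contact_force: [1.1, 0.5, -6.6]
gripper_width: 0.0382
```

```bash
cat > p10.py <<'E'
from h import *
import sys
s,p,m=st(); print(s["time"],p,s["contact_force"],s["gripper_width"])
c=cam("wrist");save(c,"w10");W=world(c);np.savez("w10.npz",W=W,**c)
E0,o=frame(-6.2,[.5073,-.0234,0])
Q=((W-o)@E0*1000).reshape(-1,3);I=c["img"].reshape(-1,3).astype(int);ok=np.isfinite(Q).all(1);Q=Q[ok];I=I[ok]
pc=lambda v:np.percentile(v,[2,10,50,90,98]).round(1) if len(v)>9 else len(v)
k=(Q[:,2]>50)&(Q[:,2]<66)&(abs(Q[:,0])<80)&(abs(Q[:,1])<115)
K=Q[k]
a=K[(K[:,0]<-45)&(abs(K[:,1])>22)&(abs(K[:,1])<95)];print("near rim x",pc(a[:,0]),len(a),np.polyfit(a[:,1],a[:,0],1) if len(a)>9 else '')
a=K[(K[:,1]<-85)&(abs(K[:,0])<50)];print("-y rim",pc(a[:,1]),len(a))
a=K[(K[:,1]>85)&(abs(K[:,0])<50)];print("+y rim",pc(a[:,1]),len(a))
# wooden rests: red-brown
w=(I[:,0]>1.5*I[:,2])&(I[:,0]>60)&(abs(Q[:,0])<45)&(abs(Q[:,1])<90)&(Q[:,2]>5)&(Q[:,2]<45)
for s_ in(-1,1):
    r=Q[w&(np.sign(Q[:,1])==s_)];print("rest",s_,len(r),"x",pc(r[:,0]),"y",pc(r[:,1]),"z",pc(r[:,2]))
    t=r[r[:,2]>34];print("   top x",pc(t[:,0]),"y",pc(t[:,1]))
a=Q[(Q[:,2]>90)&(Q[:,2]<200)&(Q[:,0]>40)&(Q[:,0]<130)&(abs(Q[:,1])<120)];print("lid x(z),tilt",np.linalg.lstsq(np.c_[a[:,1:],np.ones(len(a))],a[:,0],rcond=None)[0],"y",pc(a[:,1]),len(a),"z",pc(a[:,2]))
# hob in tool
T=(W.reshape(-1,3)[ok]-p)@m*1000
k=(abs(T[:,2])<100)&(abs(T[:,0])<12)&(T[:,1]>-25)&(T[:,1]<25)&(abs(T[:,2])>27);h=T[k];print("hob shaft: z",pc(h[:,2]),"x",pc(h[:,0]),np.polyfit(h[:,2],h[:,0],1),"y(z)",np.polyfit(h[:,2],h[:,1],1))
E
python3 p10.py
```

```text
11.2667 [ 0.4976407  -0.19876188  0.23708437] [ 1.09753297  0.49901285 -6.61075053] 0.03824988411482659
near rim x [-62.3 -61.7 -59.4 -58.2 -58. ] 547 [-5.63110976e-03 -6.00129175e+01]
-y rim [-105.2 -105.1 -104.1 -102.3 -102.3] 253
+y rim 0 0
rest -1 822 x [-21.4 -17.4   2.3  22.9  26.9] y [-73.7 -73.5 -67.4 -61.1 -59.9] z [13.6 23.3 33.4 38.6 39.5]
   top x [-21.5 -19.5  -7.7  25.8  27.8] y [-73.4 -72.4 -66.8 -61.2 -60.2]
rest 1 0 x 0 y 0 z 0
   top x 0 y 0
lid x(z),tilt [-4.40879755e-03  2.57841124e-01  4.96179115e+01] y [-103.5  -96.7  -64.3  -34.8  -21.7] 12117 z [ 93.3 106.1 155.  184.5 185.9]
hob shaft: z [-31.9  29.   53.9  77.5  81.9] x [-9.1 -6.7 -0.2  6.3  9. ] [ 0.00078901 -0.22951029] y(z) [ 0.0167229  -8.82684598]
```

View pics/w10.png

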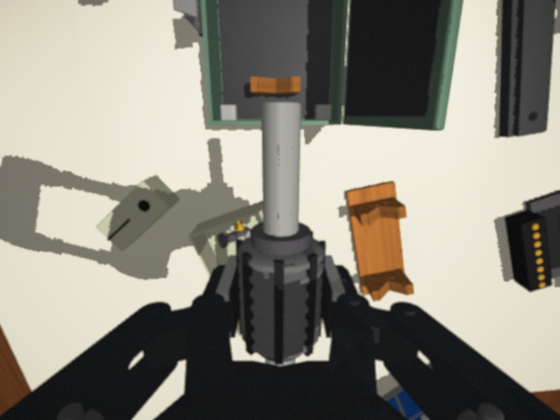

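The view shows the hob gripped square. The −y vee rest is at (275,85), the near rim and the lid are visible. The refined case frame is origin ≈ (0.510, −0.024), yaw ≈ −5.95°.

```bash
cat > cs.py <<'E'
from h import *
CE,CO=frame(-5.95,[.5098,-.0242,0]); MC=down(-5.95)
def cw(x,y,z): return CO+CE@np.array([x,y,z])/1000
E
python3 - <<'E'
from cs import *
a=cw(.2,2,170);b=cw(.2,2,50);plan(a,MC,vmax=33);plan(b,MC,a,MC,vmax=15);print(b)
E
```

```text
6 rows t [-1.  11.  29.5] r [-0.02 -0.03 -0.07] total mm 189.0
9 rows t [ 0.  13.3  0. ] r [0. 0. 0.] total mm 120.0
[ 0.51020624 -0.02223151  0.05      ]
```

servo_tool:
  deltas:
    - {"jaw":30,"tx":-1,"ty":11,"tz":29.5,"rx":0,"ry":0,"rz":-0.07}
    - {"jaw":30,"tx":-1,"ty":11,"tz":29.5,"rx":0,"ry":0,"rz":-0.07}
    - {"jaw":30,"tx":-1,"ty":11,"tz":29.5,"rx":0,"ry":0,"rz":-0.07}
    - {"jaw":30,"tx":-1,"ty":11,"tz":29.5,"rx":0,"ry":0,"rz":-0.07}
    - {"jaw":30,"tx":-1,"ty":11,"tz":29.5,"rx":0,"ry":0,"rz":-0.07}
    - {"jaw":30,"tx":-1,"ty":11,"tz":29.5,"rx":0,"ry":0,"rz":-0.07}
    - {"jaw":30,"tx":0,"ty":0,"tz":0,"rx":0,"ry":0,"rz":0}
    - {"jaw":30,"tx":0,"ty":0,"tz":0,"rx":0,"ry":0,"rz":0}
    - {"jaw":30,"tx":0,"ty":0,"tz":0,"rx":0,"ry":0,"rz":0}

```text
time: 12.07
eef_pos: [0.5101, -0.0225, 0.169]
tool_rot: [0.707, -0.705, 0.039, -0.037]
contact_force: [-0.5, -0.4, -5.6]
gripper_width: 0.0383
```

```bash
cat > p11.py <<'E'
from cs import *
s,p,m=st(); print(s["time"],p,s["contact_force"],s["gripper_width"])
plan(cw(.2,2,52),MC,vmax=15)
c=cam("top");W=world(c).reshape(-1,3);W=W[np.isfinite(W).all(1)]
Q=(W-CO)@CE*1000
c=cam("wrist");save(c,"w11");W=world(c).reshape(-1,3);ok=np.isfinite(W).all(1);W=W[ok];I=c["img"].reshape(-1,3).astype(int)[ok]
Q=(W-CO)@CE*1000;pc=lambda v:np.percentile(v,[2,10,50,90,98]).round(1) if len(v)>9 else len(v)
w=(I[:,0]>1.5*I[:,2])&(I[:,0]>50)&(abs(Q[:,0])<45)&(abs(Q[:,1])<90)&(Q[:,2]>34)&(Q[:,2]<45)
for s_ in(-1,1):
    r=Q[w&(np.sign(Q[:,1])==s_)];print("rest",s_,len(r),"x",pc(r[:,0]),"y",pc(r[:,1]))
K=Q[(Q[:,2]>50)&(Q[:,2]<66)&(abs(Q[:,1])<115)]
a=K[(K[:,0]<-45)&(K[:,0]>-80)&(abs(K[:,1])>22)&(abs(K[:,1])<95)];print("near rim",pc(a[:,0]),np.polyfit(a[:,1],a[:,0],1) if len(a)>9 else 0)
a=K[(K[:,1]>85)&(abs(K[:,0])<50)];print("+y rim",pc(a[:,1]),len(a))
E
python3 p11.py
```

```text
12.0667 [ 0.51012696 -0.02246067  0.16901043] [-0.46331773 -0.4343745  -5.64423923] 0.03833090427193467
8 rows t [ 0.  14.6  0. ] r [-0.02 -0.02 -0.02] total mm 117.0
rest -1 0 x 0 y 0
rest 1 365 x [-24.4 -22.8 -15.9  23.5  25.1] y [59.  60.  65.7 71.4 72.7]
near rim [-64.8 -64.3 -61.7 -60.8 -60.5] [ 2.31836121e-03 -6.22814159e+01]
+y rim [100.8 100.9 102.4 104.4 104.7] 945
```

The +y rest and rims match the frame to within 0.5 mm. Lowering the hob.

servo_tool:
  deltas:
    - {"jaw":30,"tx":0,"ty":14.6,"tz":0,"rx":0,"ry":0,"rz":0}
    - {"jaw":30,"tx":0,"ty":14.6,"tz":0,"rx":0,"ry":0,"rz":0}
    - {"jaw":30,"tx":0,"ty":14.6,"tz":0,"rx":0,"ry":0,"rz":0}
    - {"jaw":30,"tx":0,"ty":14.6,"tz":0,"rx":0,"ry":0,"rz":0}
    - {"jaw":30,"tx":0,"ty":14.6,"tz":0,"rx":0,"ry":0,"rz":0}
    - {"jaw":30,"tx":0,"ty":14.6,"tz":0,"rx":0,"ry":0,"rz":0}
    - {"jaw":30,"tx":0,"ty":14.6,"tz":0,"rx":0,"ry":0,"rz":0}
    - {"jaw":30,"tx":0,"ty":12,"tz":0,"rx":0,"ry":0,"rz":0}
    - {"jaw":30,"tx":0,"ty":0,"tz":0,"rx":0,"ry":0,"rz":0}
    - {"jaw":30,"tx":0,"ty":0,"tz":0,"rx":0,"ry":0,"rz":0}

```text
time: 13.0
eef_pos: [0.5096, -0.0224, 0.0556]
tool_rot: [0.707, -0.705, 0.04, -0.037]
contact_force: [0.8, 0.3, -7.1]
gripper_width: 0.0381
```

servo_tool:
  deltas:
    - {"jaw":30,"tx":0,"ty":2,"tz":0,"rx":0,"ry":0,"rz":0}
    - {"jaw":30,"tx":0,"ty":2,"tz":0,"rx":0,"ry":0,"rz":0}
    - {"jaw":30,"tx":0,"ty":2,"tz":0,"rx":0,"ry":0,"rz":0}
    - {"jaw":30,"tx":0,"ty":2,"tz":0,"rx":0,"ry":0,"rz":0}
    - {"jaw":30,"tx":0,"ty":2,"tz":0,"rx":0,"ry":0,"rz":0}
    - {"jaw":30,"tx":0,"ty":2,"tz":0,"rx":0,"ry":0,"rz":0}
    - {"jaw":30,"tx":0,"ty":0,"tz":0,"rx":0,"ry":0,"rz":0}
    - {"jaw":30,"tx":0,"ty":0,"tz":0,"rx":0,"ry":0,"rz":0}

```text
time: 13.67
eef_pos: [0.5097, -0.0217, 0.0439]
tool_rot: [0.707, -0.705, 0.039, -0.037]
contact_force: [-0.9, -0.7, -6.8]
gripper_width: 0.0383
```

servo_tool:
  deltas:
    - {"jaw":30,"tx":0,"ty":1.5,"tz":0,"rx":0,"ry":0,"rz":0}
    - {"jaw":30,"tx":0,"ty":1.5,"tz":0,"rx":0,"ry":0,"rz":0}
    - {"jaw":30,"tx":0,"ty":1.5,"tz":0,"rx":0,"ry":0,"rz":0}
    - {"jaw":30,"tx":0,"ty":1.5,"tz":0,"rx":0,"ry":0,"rz":0}
    - {"jaw":30,"tx":0,"ty":1.5,"tz":0,"rx":0,"ry":0,"rz":0}
    - {"jaw":30,"tx":0,"ty":0,"tz":0,"rx":0,"ry":0,"rz":0}

```text
time: 14.17
eef_pos: [0.5095, -0.0217, 0.0361]
tool_rot: [0.707, -0.705, 0.039, -0.037]
contact_force: [0.5, 0.2, -7.3]
gripper_width: 0.0384
```

servo_tool:
  deltas:
    - {"jaw":30,"tx":0,"ty":1,"tz":0,"rx":0,"ry":0,"rz":0}
    - {"jaw":30,"tx":0,"ty":1,"tz":0,"rx":0,"ry":0,"rz":0}
    - {"jaw":30,"tx":0,"ty":0,"tz":0,"rx":0,"ry":0,"rz":0}
    - {"jaw":30,"tx":0,"ty":0,"tz":0,"rx":0,"ry":0,"rz":0}

```text
time: 14.5
eef_pos: [0.5098, -0.0217, 0.0345]
tool_rot: [0.707, -0.705, 0.039, -0.038]
contact_force: [0.9, 0.3, -6.3]
gripper_width: 0.038
```

servo_tool:
  deltas:
    - {"jaw":30,"tx":0,"ty":1,"tz":0,"rx":0,"ry":0,"rz":0}
    - {"jaw":30,"tx":0,"ty":1,"tz":0,"rx":0,"ry":0,"rz":0}
    - {"jaw":30,"tx":0,"ty":0,"tz":0,"rx":0,"ry":0,"rz":0}
    - {"jaw":30,"tx":0,"ty":0,"tz":0,"rx":0,"ry":0,"rz":0}

```text
time: 14.83
eef_pos: [0.5102, -0.0218, 0.0327]
tool_rot: [0.707, -0.705, 0.039, -0.038]
contact_force: [-0.2, -0.3, -5.3]
gripper_width: 0.0388
```

servo_tool:
  deltas:
    - {"jaw":30,"tx":0,"ty":0.8,"tz":0,"rx":0,"ry":0,"rz":0}
    - {"jaw":30,"tx":0,"ty":0.7,"tz":0,"rx":0,"ry":0,"rz":0}
    - {"jaw":30,"tx":0,"ty":0,"tz":0,"rx":0,"ry":0,"rz":0}
    - {"jaw":30,"tx":0,"ty":0,"tz":0,"rx":0,"ry":0,"rz":0}

```text
time: 15.17
eef_pos: [0.5105, -0.0219, 0.0319]
tool_rot: [0.707, -0.705, 0.038, -0.038]
contact_force: [-1.2, 0.9, 2.5]
gripper_width: 0.038
```

It is resting in the vees (the force went from −6 to +2.5 N). Release and rise.

servo_tool:
  deltas:
    - {"jaw":41,"tx":0,"ty":0,"tz":0,"rx":0,"ry":0,"rz":0}
    - {"jaw":46,"tx":0,"ty":0,"tz":0,"rx":0,"ry":0,"rz":0}
    - {"jaw":54,"tx":0,"ty":0,"tz":0,"rx":0,"ry":0,"rz":0}
    - {"jaw":54,"tx":0,"ty":0,"tz":0,"rx":0,"ry":0,"rz":0}
    - {"jaw":54,"tx":0,"ty":-8,"tz":0,"rx":0,"ry":0,"rz":0}
    - {"jaw":54,"tx":0,"ty":-20,"tz":0,"rx":0,"ry":0,"rz":0}
    - {"jaw":54,"tx":0,"ty":-30,"tz":0,"rx":0,"ry":0,"rz":0}
    - {"jaw":54,"tx":0,"ty":-35,"tz":0,"rx":0,"ry":0,"rz":0}
    - {"jaw":54,"tx":0,"ty":-35,"tz":0,"rx":0,"ry":0,"rz":0}
    - {"jaw":54,"tx":0,"ty":0,"tz":0,"rx":0,"ry":0,"rz":0}

```text
time: 16.0
eef_pos: [0.5158, -0.0228, 0.1671]
tool_rot: [0.707, -0.705, 0.034, -0.043]
contact_force: [2.0, -0.6, 0.3]
gripper_width: 0.0543
```

```bash
cat > p12.py <<'E'
from cs import *
s,p,m=st(); print(s["time"],p,s["contact_force"],s["gripper_width"])
c=cam("wrist");save(c,"w12");W=world(c).reshape(-1,3);W=W[np.isfinite(W).all(1)]
Q=(W-CO)@CE*1000;pc=lambda v:np.percentile(v,[2,10,50,90,98]).round(1) if len(v)>9 else len(v)
for lo,hi in[(-84,-75),(-57,-30),(-22,22),(30,57),(75,84)]:
    k=(Q[:,1]>lo)&(Q[:,1]<hi)&(abs(Q[:,0])<22)&(Q[:,2]>25)&(Q[:,2]<60);r=Q[k];print(lo,len(r),"x",pc(r[:,0]),"z",pc(r[:,2]))
k=(abs(Q[:,0])<10)&(Q[:,2]>31)&(Q[:,2]<60);print("y ends",pc(Q[k,1]))
k=(Q[:,2]>90)&(Q[:,0]>50)&(Q[:,0]<130)&(abs(Q[:,1])<110)&(Q[:,2]<200);a=Q[k];print("lid",len(a),np.linalg.lstsq(np.c_[a[:,1:],np.ones(len(a))],a[:,0],rcond=None)[0],pc(a[:,2]))
E
python3 p12.py
```

```text
16.0 [ 0.5157894  -0.02283299  0.16708512] [ 1.96559868 -0.61020247  0.31854174] 0.05433599217925914
-84 122 x [-7.2 -6.1  0.6  6.5  7.5] z [35.1 37.1 39.8 41.3 41.7]
-57 402 x [-7.8 -6.5  0.1  6.6  7.6] z [34.3 36.2 40.1 41.6 45.6]
-22 2176 x [-19.5 -15.2   0.5  16.1  19.6] z [34.5 38.5 49.2 53.3 54.4]
30 690 x [-10.   -6.6   0.3   7.1  10.4] z [32.8 35.2 40.1 42.4 46.2]
75 235 x [-7.6 -5.8  0.7  6.9  8.2] z [33.4 36.5 39.8 41.5 42.2]
y ends [-101.3  -96.5   10.1   77.6  102.8]
lid 42621 [4.00439676e-03 2.59351533e-01 4.66673349e+01] [ 95.1 112.4 160.7 184.9 189.9]
```

View pics/w12.png

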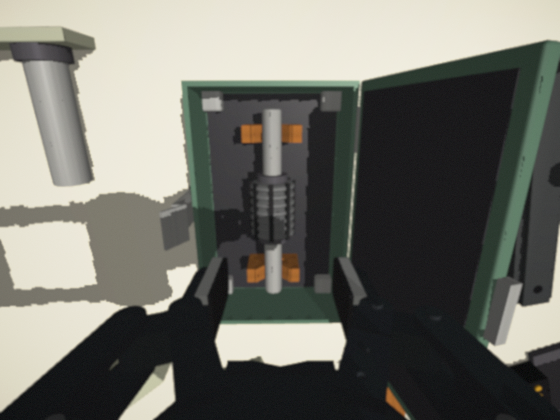

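The hob lies in both rests: x offset +0.4 mm, axis about 34 mm high and level. In the picture the shaft is at (273,200), the catch at (175,225) and the lid is open at right, about 1.83 rad. Next I go over the lid with the jaws shut and come down behind it.

Run:
```python
from cs import *
s,p,m=st()
a=cw(10,0,265);b=cw(138,0,265);c=cw(138,0,184)
plan(a,MC,vmax=30);plan(b,MC,a,MC,vmax=33);plan(c,MC,b,MC,vmax=20)
th=np.radians(np.arange(90,-1,-5));C=np.c_[65-110*np.cos(th)+8*np.sin(th)+14.3,60+110*np.sin(th)+8*np.cos(th)+14]
print(C.round(1).tolist());print(np.diff(C,axis=0).round(1).tolist())
```

```text
4 rows t [  1.6 -25.2  -0.4] r [-0.05 -0.06  0.13] total mm 101.0
4 rows t [32.  0.  0.] r [0. 0. 0.] total mm 128.0
5 rows t [ 0.  16.2  0. ] r [0. 0. 0.] total mm 81.0
[[87.3, 184.0], [77.7, 184.3], [68.1, 183.7], [58.6, 182.3], [49.2, 180.1], [40.1, 177.1], [31.2, 173.3], [22.8, 168.7], [14.7, 163.4], [7.2, 157.4], [0.2, 150.8], [-6.2, 143.6], [-12.0, 135.9], [-17.0, 127.7], [-21.3, 119.1], [-24.9, 110.2], [-27.6, 101.0], [-29.6, 91.6], [-30.7, 82.0]]
[[-9.6, 0.3], [-9.6, -0.6], [-9.5, -1.4], [-9.4, -2.2], [-9.1, -3.0], [-8.8, -3.8], [-8.5, -4.6], [-8.0, -5.3], [-7.5, -6.0], [-7.0, -6.6], [-6.4, -7.2], [-5.7, -7.7], [-5.1, -8.2], [-4.3, -8.6], [-3.6, -8.9], [-2.8, -9.2], [-1.9, -9.4], [-1.1, -9.6]]
```

servo_tool:
  deltas:
    - {"jaw":30,"tx":1.6,"ty":-25.2,"tz":-0.4,"rx":-0.05,"ry":-0.06,"rz":0.13}
    - {"jaw":0,"tx":1.6,"ty":-25.2,"tz":-0.4,"rx":-0.05,"ry":-0.06,"rz":0.13}
    - {"jaw":0,"tx":1.6,"ty":-25.2,"tz":-0.4,"rx":-0.05,"ry":-0.06,"rz":0.13}
    - {"jaw":0,"tx":1.6,"ty":-25.2,"tz":-0.4,"rx":-0.05,"ry":-0.06,"rz":0.13}
    - {"jaw":0,"tx":32,"ty":0,"tz":0,"rx":0,"ry":0,"rz":0}
    - {"jaw":0,"tx":32,"ty":0,"tz":0,"rx":0,"ry":0,"rz":0}
    - {"jaw":0,"tx":32,"ty":0,"tz":0,"rx":0,"ry":0,"rz":0}
    - {"jaw":0,"tx":32,"ty":0,"tz":0,"rx":0,"ry":0,"rz":0}
    - {"jaw":0,"tx":0,"ty":0,"tz":0,"rx":0,"ry":0,"rz":0}
    - {"jaw":0,"tx":0,"ty":0,"tz":0,"rx":0,"ry":0,"rz":0}

```text
time: 16.88
eef_pos: [0.6439, -0.0381, 0.2559]
tool_rot: [0.706, -0.706, 0.042, -0.031]
contact_force: [-0.3, 0.2, -0.2]
gripper_width: -0.0001
```

Run:
```python
from cs import *
s,p,m=st();print(s["time"],(p-CO)@CE*1000,s["contact_force"],s["gripper_width"],m[2]);plan(cw(138,0,184),MC,vmax=16)
```

```text
16.8833 [1.34854291e+02 1.29337694e-01 2.55868137e+02] [-0.32294844  0.17157548 -0.2121529 ] -0.00014965677821967538 [-1.50819735e-02 -9.99886259e-01  5.18676187e-05]
5 rows t [ 0.8 14.4 -0. ] r [-0.   -0.   -0.17] total mm 72.0
```

Down behind the lid, then push its free edge towards −x.

servo_tool:
  deltas:
    - {"jaw":0,"tx":0.8,"ty":14.4,"tz":0,"rx":0,"ry":0,"rz":-0.17}
    - {"jaw":0,"tx":0.8,"ty":14.4,"tz":0,"rx":0,"ry":0,"rz":-0.17}
    - {"jaw":0,"tx":0.8,"ty":14.4,"tz":0,"rx":0,"ry":0,"rz":-0.17}
    - {"jaw":0,"tx":0.8,"ty":14.4,"tz":0,"rx":0,"ry":0,"rz":-0.17}
    - {"jaw":0,"tx":0.8,"ty":14.4,"tz":0,"rx":0,"ry":0,"rz":-0.17}
    - {"jaw":0,"tx":0,"ty":0,"tz":0,"rx":0,"ry":0,"rz":0}
    - {"jaw":0,"tx":0,"ty":0,"tz":0,"rx":0,"ry":0,"rz":0}

```text
time: 17.47
eef_pos: [0.6453, -0.038, 0.185]
tool_rot: [0.706, -0.706, 0.037, -0.037]
contact_force: [0.6, -0.0, -0.8]
gripper_width: 0.0001
```

servo_tool:
  deltas:
    - {"jaw":0,"tx":-6,"ty":0,"tz":0,"rx":0,"ry":0,"rz":0}
    - {"jaw":0,"tx":-7,"ty":0,"tz":0,"rx":0,"ry":0,"rz":0}
    - {"jaw":0,"tx":-7,"ty":0,"tz":0,"rx":0,"ry":0,"rz":0}
    - {"jaw":0,"tx":-7,"ty":0,"tz":0,"rx":0,"ry":0,"rz":0}
    - {"jaw":0,"tx":-7,"ty":0,"tz":0,"rx":0,"ry":0,"rz":0}
    - {"jaw":0,"tx":-7,"ty":0,"tz":0,"rx":0,"ry":0,"rz":0}
    - {"jaw":0,"tx":-7,"ty":0,"tz":0,"rx":0,"ry":0,"rz":0}

```text
time: 18.05
eef_pos: [0.5999, -0.0334, 0.1872]
tool_rot: [-0.706, 0.706, -0.035, 0.039]
contact_force: [3.0, 0.1, 1.6]
gripper_width: -0.0003
```

Run:
```python
from cs import *
s,p,m=st();print(s["time"],(p-CO)@CE*1000,s["contact_force"],m[2])
```

```text
18.05 [ 90.61454266   0.18893191 187.2443415 ] [3.04512275 0.0766368  1.55268009] [ 6.19391251e-03 -9.99980812e-01 -1.04269521e-04]
```

servo_tool:
  deltas:
    - {"jaw":0,"tx":-4,"ty":2,"tz":0,"rx":0,"ry":0,"rz":0}
    - {"jaw":0,"tx":-9.6,"ty":-0.3,"tz":0,"rx":0,"ry":0,"rz":0}
    - {"jaw":0,"tx":-9.6,"ty":0.6,"tz":0,"rx":0,"ry":0,"rz":0}
    - {"jaw":0,"tx":-9.5,"ty":1.4,"tz":0,"rx":0,"ry":0,"rz":0}
    - {"jaw":0,"tx":-9.4,"ty":2.2,"tz":0,"rx":0,"ry":0,"rz":0}
    - {"jaw":0,"tx":-9.1,"ty":3.0,"tz":0,"rx":0,"ry":0,"rz":0}
    - {"jaw":0,"tx":-8.8,"ty":3.8,"tz":0,"rx":0,"ry":0,"rz":0}
    - {"jaw":0,"tx":-8.5,"ty":4.6,"tz":0,"rx":0,"ry":0,"rz":0}

```text
time: 18.72
eef_pos: [0.5305, -0.0261, 0.1682]
tool_rot: [-0.706, 0.706, -0.036, 0.038]
contact_force: [0.6, -0.6, 1.5]
gripper_width: 0.0001
```

```bash
cat > q.py <<'E'
from cs import *
s,p,m=st();q=(p-CO)@CE*1000;print(s["time"],q.round(1),s["contact_force"].round(1),m[2].round(3))
# nearest theta for TCP
th=np.radians(np.arange(0,91,1));C=np.c_[65-110*np.cos(th)+8*np.sin(th)+14.3,60+110*np.sin(th)+8*np.cos(th)+14]
i=np.argmin(np.hypot(*(C-q[[0,2]]).T));print("theta~",i,C[i].round(1))
E
python3 q.py
```

```text
18.7167 [ 20.8   0.2 168.2] [ 0.6 -0.6  1.5] [ 0.003 -1.    -0.   ]
theta~ 54 [ 21.1 167.7]
```

servo_tool:
  deltas:
    - {"jaw":0,"tx":-7.7,"ty":5.3,"tz":0,"rx":0,"ry":0,"rz":0}
    - {"jaw":0,"tx":-7.5,"ty":6.0,"tz":0,"rx":0,"ry":0,"rz":0}
    - {"jaw":0,"tx":-7.0,"ty":6.6,"tz":0,"rx":0,"ry":0,"rz":0}
    - {"jaw":0,"tx":-6.4,"ty":7.2,"tz":0,"rx":0,"ry":0,"rz":0}
    - {"jaw":0,"tx":-5.7,"ty":7.7,"tz":0,"rx":0,"ry":0,"rz":0}
    - {"jaw":0,"tx":-5.1,"ty":8.2,"tz":0,"rx":0,"ry":0,"rz":0}
    - {"jaw":0,"tx":-4.3,"ty":8.6,"tz":0,"rx":0,"ry":0,"rz":0}
    - {"jaw":0,"tx":-3.6,"ty":8.9,"tz":0,"rx":0,"ry":0,"rz":0}
    - {"jaw":0,"tx":0,"ty":0,"tz":0,"rx":0,"ry":0,"rz":0}

```text
time: 19.47
eef_pos: [0.4823, -0.0211, 0.1073]
tool_rot: [0.706, -0.706, 0.037, -0.036]
contact_force: [-0.5, -1.1, -0.0]
gripper_width: 0.0003
```

```bash
python3 q.py
python3 - <<'E'
from cs import *
c=cam("side");im=c["img"][130:290,200:360,::-1];cv2.imwrite("pics/s13.png",cv2.resize(im,None,fx=3.5,fy=3.5,interpolation=cv2.INTER_CUBIC))
E
```

```text
19.4667 [-27.7   0.3 107.3] [-0.5 -1.1 -0. ] [-0.001 -1.     0.   ]
theta~ 13 [-26.1 106.5]
```

View pics/s13.png

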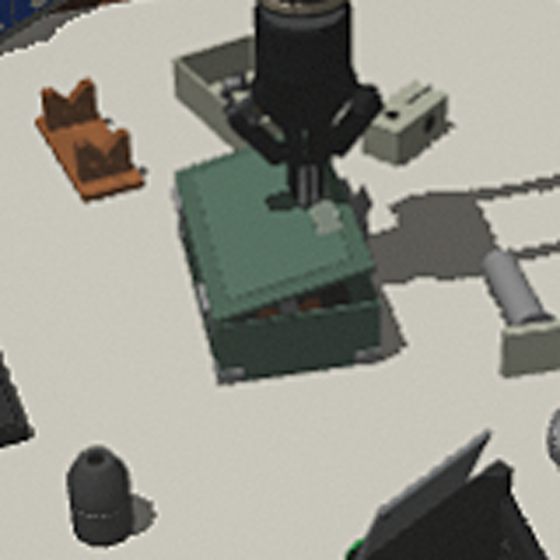

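The crop shows the lid nearly shut at about 0.25 rad with the fingertips mid-width near its free edge, and the panel still leaning. Now press down past the catch.

servo_tool:
  deltas:
    - {"jaw":0,"tx":-1,"ty":6,"tz":0,"rx":0,"ry":0,"rz":0}
    - {"jaw":0,"tx":-1,"ty":5,"tz":0,"rx":0,"ry":0,"rz":0}
    - {"jaw":0,"tx":-0.5,"ty":4,"tz":0,"rx":0,"ry":0,"rz":0}
    - {"jaw":0,"tx":0,"ty":3,"tz":0,"rx":0,"ry":0,"rz":0}
    - {"jaw":0,"tx":0,"ty":3,"tz":0,"rx":0,"ry":0,"rz":0}
    - {"jaw":0,"tx":0,"ty":0,"tz":0,"rx":0,"ry":0,"rz":0}

```text
time: 20.02
eef_pos: [0.4822, -0.0212, 0.09]
tool_rot: [-0.706, 0.706, -0.036, 0.037]
contact_force: [-4.3, 0.1, 11.1]
gripper_width: 0.0003
```

```bash
python3 q.py
```

```text
20.0167 [-27.7   0.2  90. ] [-4.3  0.1 11.1] [ 0.001 -1.    -0.   ]
theta~ 4 [-29.9  89.7]
```

servo_tool:
  deltas:
    - {"jaw":0,"tx":0,"ty":2,"tz":0,"rx":0,"ry":0,"rz":0}
    - {"jaw":0,"tx":0,"ty":2,"tz":0,"rx":0,"ry":0,"rz":0}
    - {"jaw":0,"tx":0,"ty":0,"tz":0,"rx":0,"ry":0,"rz":0}

```text
time: 20.27
eef_pos: [0.4837, -0.0213, 0.0864]
tool_rot: [-0.706, 0.706, -0.035, 0.039]
contact_force: [-0.6, -0.2, -1.1]
gripper_width: 0.0003
```

servo_tool:
  deltas:
    - {"jaw":0,"tx":0,"ty":2,"tz":0,"rx":0,"ry":0,"rz":0}
    - {"jaw":0,"tx":0,"ty":2,"tz":0,"rx":0,"ry":0,"rz":0}
    - {"jaw":0,"tx":0,"ty":0,"tz":0,"rx":0,"ry":0,"rz":0}

```text
time: 20.52
eef_pos: [0.4833, -0.0212, 0.0819]
tool_rot: [-0.706, 0.706, -0.035, 0.038]
contact_force: [-2.0, 1.4, 11.6]
gripper_width: -0.0
```

servo_tool:
  deltas:
    - {"jaw":0,"tx":0,"ty":1.5,"tz":0,"rx":0,"ry":0,"rz":0}
    - {"jaw":0,"tx":0,"ty":0,"tz":0,"rx":0,"ry":0,"rz":0}
    - {"jaw":0,"tx":0,"ty":0,"tz":0,"rx":0,"ry":0,"rz":0}

```text
time: 20.77
eef_pos: [0.4833, -0.0212, 0.0817]
tool_rot: [-0.706, 0.706, -0.035, 0.038]
contact_force: [-6.7, 0.7, 21.1]
gripper_width: -0.0002
```

```bash
cat > q2.py <<'E'
from cs import *
for n in["top","side"]:
    c=cam(n);W=world(c).reshape(-1,3);W=W[np.isfinite(W).all(1)];Q=(W-CO)@CE*1000
    k=(Q[:,2]>55)&(Q[:,2]<90)&(abs(Q[:,1])<100)&(abs(Q[:,1])>50)&(abs(Q[:,0])<60);a=Q[k]
    f=np.polyfit(a[:,0],a[:,2],1);print(n,k.sum(),"lid angle",-f[0],"h at mid",f[1])
    save(c,"f_"+n)
    k=(Q[:,2]>72)&(Q[:,2]<100)&(abs(Q[:,1])<16)&(Q[:,0]<-50)&(Q[:,0]>-90);print("catch pts",k.sum(),np.percentile(Q[k],[5,50,95],axis=0).round(1).tolist() if k.any() else '')
E
python3 q.py; python3 q2.py
```

```text
20.7667 [-26.6   0.2  81.7] [-6.7  0.7 21.1] [ 0.003 -1.    -0.   ]
theta~ 0 [-30.7  82. ]
top 628 lid angle 0.00012281599614141759 h at mid 68.72248672264803
catch pts 0 
side 709 lid angle 0.00412986594994874 h at mid 69.10655707228601
catch pts 45 [[-80.4, -14.3, 72.8], [-74.5, 2.0, 82.5], [-68.1, 14.4, 93.0]]
```

Lid angle ≈ 0 and rigid under 21 N, so it is shut. I retreat upwards and check that it holds.

servo_tool:
  deltas:
    - {"jaw":0,"tx":0,"ty":-6,"tz":0,"rx":0,"ry":0,"rz":0}
    - {"jaw":0,"tx":0,"ty":-20,"tz":0,"rx":0,"ry":0,"rz":0}
    - {"jaw":0,"tx":0,"ty":-35,"tz":0,"rx":0,"ry":0,"rz":0}
    - {"jaw":0,"tx":0,"ty":-35,"tz":0,"rx":0,"ry":0,"rz":0}
    - {"jaw":0,"tx":0,"ty":-35,"tz":0,"rx":0,"ry":0,"rz":0}
    - {"jaw":0,"tx":0,"ty":-25,"tz":0,"rx":0,"ry":0,"rz":0}
    - {"jaw":0,"tx":0,"ty":0,"tz":0,"rx":0,"ry":0,"rz":0}
    - {"jaw":0,"tx":0,"ty":0,"tz":0,"rx":0,"ry":0,"rz":0}
    - {"jaw":0,"tx":0,"ty":0,"tz":0,"rx":0,"ry":0,"rz":0}

```text
time: 21.62
eef_pos: [0.4812, -0.021, 0.2342]
tool_rot: [-0.706, 0.706, -0.036, 0.037]
contact_force: [-1.0, -1.0, -0.7]
gripper_width: 0.0
```

```bash
python3 q.py; python3 q2.py; sed -i 's/abs(G\[:,0\])<46/abs(G[:,0])<40/' p8.py; python3 p8.py
```

```text
21.6167 [-2.880e+01  2.000e-01  2.342e+02] [-1.  -1.  -0.7] [ 0.002 -1.     0.   ]
theta~ 52 [ 17.9 165.6]
top 930 lid angle 0.0007678898454377493 h at mid 68.8249555229773
catch pts 42 [[-79.0, -11.8, 74.1], [-73.7, 2.4, 86.1], [-65.9, 13.7, 92.0]]
side 852 lid angle 0.0011368583510164723 h at mid 69.24879710034863
catch pts 49 [[-80.7, -12.0, 73.4], [-75.1, 0.9, 83.3], [-68.6, 15.1, 91.0]]
21.7167 [ 0.48055308 -0.02089117  0.23320706] [1.15892424 0.70475761 0.12805883]
side 178 y(z) [  0.32366557 -34.95704226] x [-38.98253212  39.4813584 ]
top 558 y(z) [  0.3547573  -44.89494578] x [-39.6398381   38.77428178]
```

View pics/f_side.png

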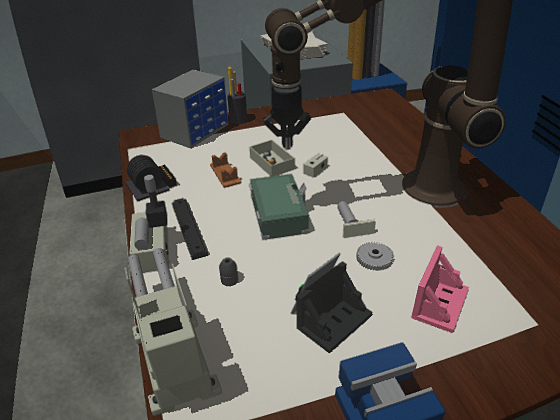

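The final view shows the lid shut on the case at (280,205), the panel leaning on the dark angle plate at (325,270), the other parts where they were, and the arm clear. Handing in.

```bash
python3 -c "
from bench import env
print(env.close_job())"
```

```text
the job is handed in; nothing more can be done
None
```

The job is done and handed in at about 22 s of robot time. The hand-in gives no verdict.

- **Panel:** I took it out of the case and leaned it on the dark angle plate, bottom edge on the bench and knobs facing out. The last checks put its slant at about 0.31 rad (side camera) and 0.34 rad (top camera), level along its width, against an allowed 0.1 to 0.5.
- **Hob:** It lies in both vee rests, about 0.4 mm off centre, axis about 34 mm high and level. I measured this before closing the lid and could not see it afterwards.
- **Lid and catch:** The lid measured about 0.001 rad after I let go. I did not measure the catch angle directly. Pressing took about 11 N, the force dropped as it passed, and the lid then held firm at 21 N. With the arm clear, the catch stands over the lid edge at its rest height.
- **Other parts:** By eye they are where they were; I did not measure them.

The first two move calls were refused because their rows lacked some keys, so nothing moved. No check failed; the only difference was about 0.03 rad between the two cameras on the panel's slant.

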